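# Push a slide carrier under the scanner bridge and start the scan

## Task

Push the blue slide carrier flat along the bench, under the low bridge of the white slide scanner, until it is all the way home against the red stop bar, then press the green start button and let it come back up. Only push with the fingertips: the carrier must never be lifted or tipped, the button must not go down before the carrier is home, and everything else on the bench stays where it is.

Things in the scene. Friction and masses are not known exactly. Their poses are not given: they have to be found in the camera images.
- scanner: White slide scanner fixed to the bench. Origin: on the bench under the middle of its low bridge, on the channel's centre line; x is the carrier's direction of travel, z up. The bridge is 60 mm deep (x -30 to +30), y -129 to +76, underside 14 mm and top 40 mm above the bench. On the -y side it ends in a control block with the start button on top.
- scanner_mouth (a point): Middle of the scanner's open mouth, on the bench at the scanner's x = -70 mm, axes as the scanner's. Two dark, slippery flared walls 12 mm high, about 150 mm apart here, narrow to guide rails 102 mm apart and 12 mm high from x = -30 to +62 mm.
- scanner_stop (a point): Middle of the foot of the red stop bar's face (bar 20 mm high), on the bench beyond the bridge at the scanner's x = +55 mm. With the carrier home its leading edge is here, its centre is at the scanner's x = -10, y = 0 mm, and its trailing 45 mm stick out in front of the bridge.
- carrier: Blue flat slide carrier, loose, 130 (its x) x 96 (its y) x 10 mm thick, about 0.3 kg, four slides inset in its top. Origin: centre of its underside; z up. It starts in front of the mouth (the scanner's -x side), 5 to 35 mm off the centre line to the scanner's -y side (the button's side), turned up to 0.4 rad. Its +x end goes in first.
- start_button (a joint): Green start button: 0 up, 0.006 m fully down (down counts from 0.004); a spring brings it back, about 5 N when fully down.
- start_button_top (a point): Centre of the top of the green start button (28 mm across), on the scanner's control block; pressed straight down.
- dropper: Small amber dropper bottle with a dark cap, 32 mm diameter, 60 mm high, loose, beside the carrier's path on the scanner's +y side. Origin: centre of its underside.
- petri: Closed petri dish, 84 mm diameter, 15 mm high, loose, beside the scanner on its +y side. Origin: centre of its underside.
- reagent: Amber reagent bottle, 66 mm diameter, 130 mm high, loose. Origin: centre of its underside.
- measure: Conical measuring glass on a foot, 72 mm across the rim, 120 mm high, loose. Origin: centre of its underside.
- slide_box: Orange and white slide box, 102 by 87 by 34 mm high, loose. Origin: centre of its underside.
- tube_rack: Clear rack of capped test tubes, 75 by 190 by 108 mm high, loose. Origin: centre of its underside.
- pipette: Grey pipette lying on the bench, about 275 mm long (along its x, from -113 to +160 mm), 24 mm high, loose. Origin: under its middle part.
Things that resemble listed ones, but are neither listed nor needed, are in the scene too. Several things look just like the carrier: the one meant starts farthest to the robot's left.

How it is judged (in metres and radians):
On the way, in this order (a step that is already met when the one before it is completed fails the run):
1. the carrier lies flat under the bridge, home against the stop bar (x of carrier in the frame of scanner above -0.015 m and y of carrier in the frame of scanner between -0.008 and 0.008 m and angle between the x axis of carrier and the x axis of scanner, either way round below 0.09 rad and height (world z) of carrier below 0.003 m and linear speed of carrier below 0.01 m/s), for 0.2 s.
2. the start button is pressed down (x of carrier in the frame of scanner above -0.015 m and y of carrier in the frame of scanner between -0.008 and 0.008 m and angle between the x axis of carrier and the x axis of scanner, either way round below 0.09 rad and height (world z) of carrier below 0.003 m and value of joint start_button above 0.004 m), for 0.05 s.
At the end, for the whole second after the job is handed in: The carrier lies flat and at rest on the bench under the bridge, its leading edge within 5 mm of the stop bar, within 8 mm of the middle of the channel and square to within 0.09 rad; the start button has been pressed (4 mm or more) after that and is up again (all of step 1 and value of joint start_button below 0.002 m); the robot touches nothing.
It fails at once if the carrier is lifted off the bench (more than 5 mm) (height (world z) of carrier above 0.005 m).
It fails at once if the carrier is tipped (more than 0.06 rad) (angle between carrier's own z axis and vertical above 0.06 rad).
It fails at once if the start button goes down before the carrier is home (value of joint start_button above 0.004 m and not (x of carrier in the frame of scanner above -0.015 m and y of carrier in the frame of scanner between -0.008 and 0.008 m and angle between the x axis of carrier and the x axis of scanner, either way round below 0.09 rad and height (world z) of carrier below 0.003 m)).
It fails at once if another thing on the bench is moved (more than 20 mm) (distance of any of dropper, petri, reagent, measure, slide_box, tube_rack, pipette from where it was at the start of the episode above 0.02 m).
It fails at once if another thing on the bench is knocked over (angle between any of dropper, petri, reagent, measure, slide_box, tube_rack, pipette's own z axis and vertical above 0.3 rad).
It also fails if it takes over 64 s, if anything falls off the work surface, if the arm or the gripper's body presses on something with over 40 N, if the wrist force passes 120 N, or if a joint passes its speed limit or range.

## Robot

A 6-joint arm with a two-finger parallel gripper is mounted at the origin on the work surface. World frame = base frame: x ahead of the robot, y to its left, z up, the work surface at z = 0. Lengths are in m, angles in degrees, forces in N, time in s.
With the tool pointing down it reaches from about 0.3 to 0.75 m from the base axis. Payload 8.5 kg.
Tool frame: the origin (TCP) lies midway between the tips of the shut fingers; the grasp point (between the pads) lies 19 mm behind it; y points along the fingers, z is the direction in which the jaws open and shut, and the axes are right-handed (so a half turn about y gives the same grasp; the last joint's range is limited). The gripper opens to 85 mm and grips with 20 to 120 N. Pads are 22 mm wide; open, the fingers measure 114 mm over their backs; the gripper's body (76 mm by 85 mm) begins 54 mm behind the grasp point. The pads swing forward as they close: fully open they stand 13 mm farther back than shut.
Start: joints at [-76.507, 21.807, 74.336, -0, 83.858, -12.336], TCP at [0.24, -0.495, 0.196] pointing down, gripper open.
Joint ranges: [-178.18, 178.18], [-50.72, 133.34], [12.68, 142.11], [-81.47, 261.47], [9.98, 163.14], [-165.26, 165.26]. Speed limits (degrees/s): [136.94, 136.94, 180, 180, 180, 180].

## Interface

Orientations are given as a 3x3 rotation matrix whose columns are the frame's x, y, z axes.
In Python, from rig import status, imaging, job gives the robot as it stands. The module is installed in compiled form; this text tells all that it offers.
- The arm moves only by the tool jog_arm, never from a script. Its argument "rows" is a list of rows, each an object of numbers: "hand": the opening, from 0 (shut) to 1 (fully open); "dx", "dy", "dz": the shift along the tool's x, y, z in cm; "ax", "ay", "az": the turn, a rotation vector about the tool's x, y, z in degrees. In form: [{"hand": .., "dx": .., "dy": .., "dz": .., "ax": .., "ay": .., "az": ..}, ...]. A call has exactly 5 rows; each row shifts and turns the commanded pose from where the row before left it, along the tool's axes as they then stand; what a row does not reach is not made up. A row lasts 1/12 s, in which the tool goes at most 41.7 mm and 7.16 degrees, less where a joint would pass 70% of its speed; a pose out of reach is approached as far as the arm can. A call is refused whole if a number of a shift passes 4.17 or a number of a turn 7.16, either way. A call with a gripper value outside its range is refused whole. The fingers move at their own pace and stop on an object; "newtons" is the grip in N (left out, the last holds). Time passes only in rows, so rows that do not move let the fingers close, or fill a call up. It gives the time, the measured TCP pose, the force and the opening at its end, in the units of the state.
- status.observe(): the state, without advancing time (a new reading comes with each control period).
- imaging.get_image(name): name is "scene" or "top"; returns the picture (384x512x3 uint8, red, green, blue); there is no depth.
- imaging.camera_model(name): a dict with "K" (3x3 intrinsics, pixels), "distortion" ([k1, k2, p1, p2, k3] as OpenCV has them; the pictures are not rectified), "position" and "rotation" of the camera in the world. Camera axes: x right, y down, z forward; pixel columns grow to the right and rows downward; lengths in m; the calibration is good to about 2 mm. A picture is of the moment at which its call begins. camera_model takes no time and is no camera call.
- job.close_job(): hands the job in, once; it reports no verdict.
The state is a dict: "time_s": time; "q": joint angles; "qvel": joint speeds; "joint_efforts": joint torques, N m; "position": TCP position; "tool_rot": TCP orientation; "ft_force": force on the tool from outside, world axes, zero at the start; "wrist_torque": the same for the moment, N m; "grip_width": finger opening in m.
Only numpy, scipy, OpenCV 4.12 (cv2) and the standard library are available. Lean on these libraries where they do the work, as an engineer would, in place of code of your own. Each camera call takes 0.05 s, during which the arm holds its last target.

## Working session

There is one attempt and no reset: what is moved stays moved. The work goes in short steps, Python scripts to look and compute and a tool call to move; the robot and the scene stay as the last step left them, time stands still between calls to the robot, and variables do not carry over. Pictures are saved under pics/ and viewed, and the job is handed in when it is done.

Besides the shell and the picture viewer there is one more tool, called after "Request:" as name(argument=value, ...), one argument or row to a line, values as JSON. jog_arm: Moves the arm, as the interface text tells. Its arguments: {"type":"object","properties":{"rows":{"type":"array"},"newtons":{"type":"number"}},"required":["rows"]}

```bash
mkdir -p pics; python3 - <<'E'
from rig import status, imaging
import cv2
s=status.observe(); print(s)
for n in ("scene","top"):
    im=imaging.get_image(n); cv2.imwrite(f"pics/{n}0.png",im[:,:,::-1]); 
    print(n,imaging.camera_model(n))
E
```

```text
{'time_s': 0.0, 'q': array([-7.65065096e+01,  2.18425596e+01,  7.43853673e+01,  4.67206591e-04,
        8.38558387e+01, -1.23374316e+01]), 'qvel': array([ 0.04286313, -0.02858669,  0.00838169,  0.02064288,  0.10248285,
       -0.03136423]), 'joint_efforts': array([-1.88029117e-03, -4.48477471e+01, -2.31279999e+01, -3.07328919e-04,
        4.75034714e-03, -6.91183729e-06]), 'position': array([ 0.23955044, -0.4947208 ,  0.19569348]), 'tool_rot': array([[-9.00084187e-01, -3.33248658e-04,  4.35715901e-01],
       [-4.35715910e-01,  1.42352164e-03, -9.00083118e-01],
       [-3.20299521e-04, -9.99998931e-01, -1.42649106e-03]]), 'ft_force': array([0.05760161, 0.83804728, 0.07886144]), 'wrist_torque': array([ 0.0099511 , -0.02459728, -0.03767123]), 'grip_width': 0.08535110847212989}
scene {'K': array([[477.78488586,   0.        , 257.78844003],
       [  0.        , 477.78488586, 191.60015412],
       [  0.        ,   0.        ,   1.        ]]), 'distortion': array([-0.0104491,  0.       ,  0.       ,  0.       ,  0.       ]), 'position': array([ 1.06287505, -1.03535001,  1.17910378]), 'rotation': array([[ 0.89724021,  0.29897816, -0.32491856],
       [ 0.44117266, -0.63715449,  0.63198167],
       [-0.0180746 , -0.71038455, -0.70358162]])}
top {'K': array([[397.55343178,   0.        , 258.57677925],
       [  0.        , 397.55343178, 191.36612928],
       [  0.        ,   0.        ,   1.        ]]), 'distortion': array([-0.05632568,  0.        ,  0.        ,  0.        ,  0.        ]), 'position': array([ 0.35951709, -0.05181469,  1.44197757]), 'rotation': array([[-1.41667088e-02, -9.87364167e-01,  1.57833158e-01],
       [-9.99899152e-01,  1.38319975e-02, -3.21897793e-03],
       [ 9.95155615e-04, -1.57862844e-01, -9.87460547e-01]])}
```

View pics/scene0.png

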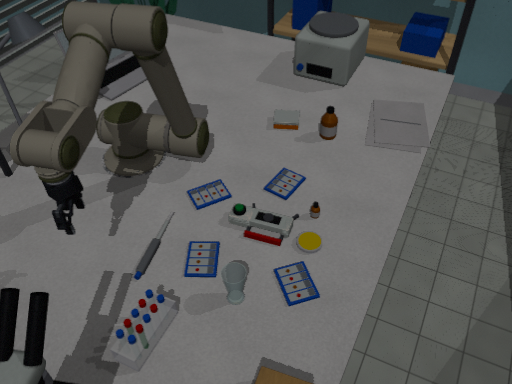

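View pics/top0.png

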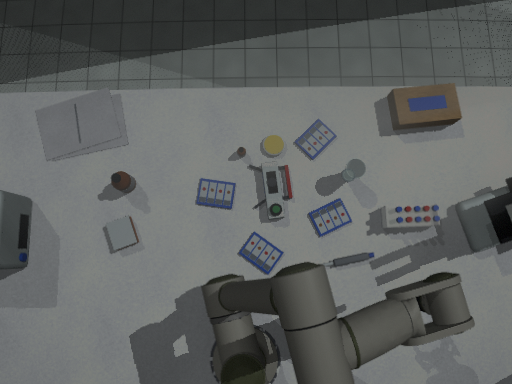

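Four blue carriers are visible in the top view, at (216,193), (261,252), (330,217) and (316,139). World +y is image left, so (216,193) is farthest to the robot's left, and it also lies in front of the mouth. I'll confirm that in an enlarged crop.

```bash
cat > h.py <<'E'
from rig import status, imaging
import cv2, numpy as np
def ray(n,px):
    m=imaging.camera_model(n); p=cv2.undistortPoints(np.array(px,float).reshape(-1,1,2),m["K"],m["distortion"]).reshape(-1,2)
    d=np.c_[p,np.ones(len(p))]@m["rotation"].T
    return m["position"],d
def plane(n,px,z):
    o,d=ray(n,px); return o+d*((z-o[2])/d[:,2])[:,None]
def proj(n,P):
    m=imaging.camera_model(n); R=m["rotation"].T
    return cv2.projectPoints(np.array(P,float).reshape(-1,3),cv2.Rodrigues(R)[0],-R@m["position"],m["K"],m["distortion"])[0].reshape(-1,2)
def comps(im,name):
    h=cv2.cvtColor(im,cv2.COLOR_RGB2HSV)
    r={"blue":((105,130,60),(128,255,255)),"green":((45,90,30),(90,255,255)),"red":((172,140,60),(180,255,255))}[name]
    m=cv2.inRange(h,*map(np.array,r))
    if name=="red": m|=cv2.inRange(h,np.array((0,160,60)),np.array((5,255,255)))
    return m
E
python3 - <<'E'
from h import *
a=cv2.imread("pics/top0.png"); b=cv2.imread("pics/scene0.png")
A=cv2.resize(a[130:235,185:305],None,fx=5,fy=5,interpolation=cv2.INTER_CUBIC)
B=cv2.resize(b[155:260,225:345],None,fx=5,fy=5,interpolation=cv2.INTER_CUBIC)
cv2.imwrite("pics/ca.png",A);cv2.imwrite("pics/cb.png",B)
for n,im,z in(("top",a,.010),("scene",b,.010)):
  for c in("blue","green","red"):
    m=comps(im[:,:,::-1].copy(),c)
    for k in cv2.findContours(cv2.morphologyEx(m,cv2.MORPH_CLOSE,np.ones((3,3))),0,2)[0]:
      if cv2.contourArea(k)>25:
        r=cv2.minAreaRect(k); print(n,c,cv2.contourArea(k),np.round(cv2.boxPoints(r),1).tolist(), np.round(plane(n,[r[0]],z)[0],4))
E
```

```text
top blue 40.5 [[19.0, 253.0], [26.0, 253.0], [26.0, 260.0], [19.0, 260.0]] [0.3609 0.8042 0.01  ]
top blue 900.5 [[238.39999389648438, 252.8000030517578], [254.0, 231.3000030517578], [283.1000061035156, 252.39999389648438], [267.5, 273.8999938964844]] [ 0.3673 -0.0611  0.01  ]
top blue 86.0 [[308.6000061035156, 213.1999969482422], [339.3999938964844, 197.8000030517578], [350.79998779296875, 220.60000610351562], [320.0, 236.0]] [ 0.4912 -0.3125  0.01  ]
top green 28.0 [[273.0, 206.0], [279.0, 206.0], [279.0, 212.0], [273.0, 212.0]] [ 0.5228 -0.1187  0.01  ]
scene blue 46.5 [[128.0, 335.0], [135.0, 335.0], [135.0, 343.0], [128.0, 343.0]] [ 0.4644 -0.6302  0.01  ]
scene blue 41.0 [[115.19999694824219, 329.79998779296875], [121.69999694824219, 328.5], [123.30000305175781, 336.5], [116.80000305175781, 337.79998779296875]] [ 0.424  -0.6307  0.01  ]
scene blue 40.0 [[143.0, 314.0], [149.0, 314.0], [149.0, 322.0], [143.0, 322.0]] [ 0.4623 -0.5613  0.01  ]
scene blue 37.5 [[130.3000030517578, 309.5], [136.6999969482422, 308.29998779296875], [138.3000030517578, 316.29998779296875], [131.899993
[... 2031 characters left out ...]
0.01  ]
scene red 40.5 [[136.0, 324.0], [142.0, 324.0], [142.0, 332.0], [136.0, 332.0]] [ 0.4631 -0.5948  0.01  ]
scene red 37.5 [[124.0, 319.0], [130.0, 319.0], [130.0, 327.0], [124.0, 327.0]] [ 0.4242 -0.5967  0.01  ]
scene red 37.5 [[150.0, 304.0], [156.0, 304.0], [156.0, 312.0], [150.0, 312.0]] [ 0.4615 -0.5268  0.01  ]
scene red 33.0 [[138.3000030517578, 299.5], [143.6999969482422, 298.5], [145.3000030517578, 306.29998779296875], [139.89999389648438, 307.3999938964844]] [ 0.4232 -0.527   0.01  ]
scene red 192.5 [[243.1999969482422, 235.89999389648438], [244.89999389648438, 229.6999969482422], [280.5, 239.10000610351562], [278.8999938964844, 245.39999389648438]] [ 0.626  -0.1654  0.01  ]
```

View pics/ca.png

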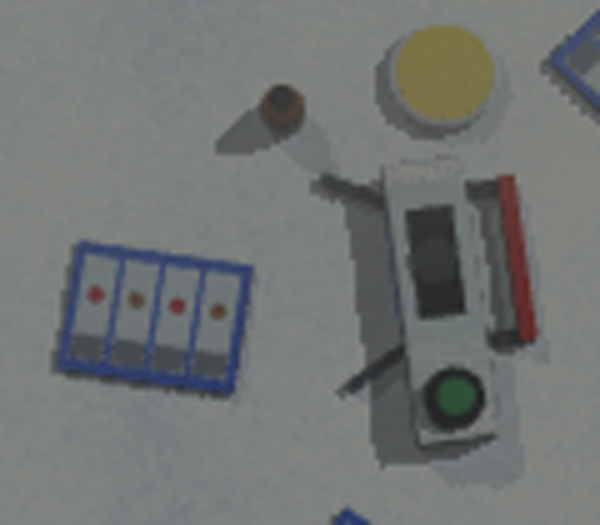

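View pics/cb.png

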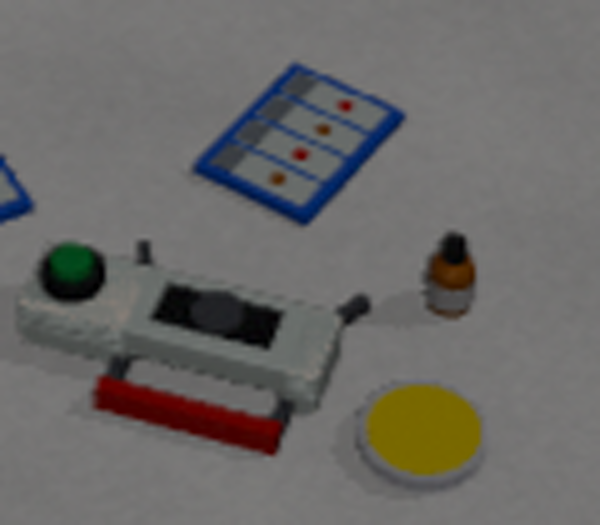

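The crop confirms it: the carrier has its four slides, top view corners at about (200,178), (235,183), (231,208) and (197,204). The mouth opens toward it, with flared walls ending at (249,167) and (254,207). The red bar is at x≈286–291 and the green button at (275,209). Next I compute the poses.

```bash
cat > pose.py <<'E'
from h import *
def A(p): return [((x+.5)/5-.5+185,(y+.5)/5-.5+130) for x,y in p]
def B(p): return [((x+.5)/5-.5+225,(y+.5)/5-.5+155) for x,y in p]
f=lambda v:np.round(v,4).tolist()
print("carrier top",f(plane("top",A([(78,242),(252,267),(234,393),(60,370)]),.01)))
print("carrier scene",f(plane("scene",B([(295,64),(405,116),(305,218),(195,168)]),.01)))
print("bridge top z40",f(plane("top",A([(385,168),(418,440),(492,432),(462,165)]),.04)))
print("bar top z20 face a,b; back",f(plane("top",A([(499,178),(520,340),(536,338),(515,176)]),.02)))
print("bar scene z20",f(plane("scene",B([(97,378),(283,428)]),.02)))
print("walls tips z12 top",f(plane("top",A([(316,183),(345,390)]),.012)))
print("dropper z60 top",f(plane("top",A([(283,98)]),.06)))
print("dropper scene z60",f(plane("scene",B([(455,238)]),.06)))
# button triangulate
o1,d1=ray("top",A([(455,397)]));o2,d2=ray("scene",B([(73,260)]))
M=np.c_[d1[0],-d2[0]];t=np.linalg.lstsq(M,o2-o1,rcond=None)[0]
print("button",f(o1+d1[0]*t[0]),f(o2+d2[0]*t[1]))
E
python3 pose.py
```

```text
carrier top [[0.6411, 0.1571, 0.01], [0.6206, 0.0294, 0.01], [0.528, 0.0429, 0.01], [0.5465, 0.1694, 0.01]]
carrier scene [[0.553, 0.1679, 0.01], [0.6468, 0.1503, 0.01], [0.6234, 0.0264, 0.01], [0.5339, 0.0386, 0.01]]
bridge top z40 [[0.6865, -0.0688, 0.04], [0.4892, -0.0891, 0.04], [0.4941, -0.1415, 0.04], [0.688, -0.1245, 0.04]]
bar top z20 face a,b; back [[0.6825, -0.1524, 0.02], [0.5625, -0.1646, 0.02], [0.5638, -0.1763, 0.02], [0.6839, -0.1642, 0.02]]
bar scene z20 [[0.565, -0.1699, 0.02], [0.689, -0.1567, 0.02]]
walls tips z12 top [[0.6824, -0.0181, 0.012], [0.5288, -0.0376, 0.012]]
dropper z60 top [[0.7343, 0.0038, 0.06]]
dropper scene z60 [[0.7376, 0.0057, 0.06]]
button [0.5177, -0.1152, 0.0552] [0.5199, -0.1137, 0.0554]
```

Request:
jog_arm(
  rows=[
    {"hand": 0.6,"ay": -5.5},
    {"hand": 0.6,"ay": -5.5},
    {"hand": 0.6,"ay": -5.5},
    {"hand": 0.6,"ay": -5.5},
    {"hand": 0.6,"ay": -5.5},
  ],
)

```text
invalid input at $.rows[0]: expected keys hand, dx, dy, dz, ax, ay, az
```

Request:
jog_arm(
  rows=[
    {"hand": 0.6,"ay": -5.5},
    {"hand": 0.6,"ay": -5.5},
    {"hand": 0.6,"ay": -5.5},
    {"hand": 0.6,"ay": -5.5},
    {"hand": 0.6,"ay": -5.5},
  ],
)

```text
invalid input at $.rows[0]: expected keys hand, dx, dy, dz, ax, ay, az
```

```bash
cat > go.py <<'E'
from h import *
import sys
s=status.observe();R=s["tool_rot"];p=s["position"]
print("t",round(s["time_s"],2),"p",np.round(p,4),"yaw x",round(np.degrees(np.arctan2(R[1,0],R[0,0])),2),"tilt",np.round(R[:,1],4),"F",np.round(s["ft_force"],1),"w",round(s["grip_width"],4),"q",np.round(s["q"],0))
if len(sys.argv)>3:
    t=np.array(list(map(float,sys.argv[1:4])));print("tool shift cm",np.round(R.T@(t-p)*100,2))
S=np.array([.619,-.106]);a=np.radians(-84.2);xs=np.array([np.cos(a),np.sin(a)]);ys=np.array([-xs[1],xs[0]])
print("scanner frame TCP mm",np.round([(p[:2]-S)@xs*1e3,(p[:2]-S)@ys*1e3],1))
E
python3 go.py .601 .190 .19
```

```text
t 0.1 p [ 0.2396 -0.4947  0.1958] yaw x -154.17 tilt [-3.0e-04  1.2e-03 -1.0e+00] F [ 0.1 -0.7 -0.5] w 0.0856 q [-77.  22.  74.   0.  84. -12.]
tool shift cm [-62.37   0.65 -45.88]
scanner frame TCP mm [ 348.4 -416.8]
```

Request:
jog_arm(
  rows=[
    {"hand": 0.6,"dx": 0,"dy": 0,"dz": 0,"ax": 0,"ay": -5.5,"az": 0},
    {"hand": 0.6,"dx": 0,"dy": 0,"dz": 0,"ax": 0,"ay": -5.5,"az": 0},
    {"hand": 0.6,"dx": 0,"dy": 0,"dz": 0,"ax": 0,"ay": -5.5,"az": 0},
    {"hand": 0.6,"dx": 0,"dy": 0,"dz": 0,"ax": 0,"ay": -5.5,"az": 0},
    {"hand": 0.6,"dx": 0,"dy": 0,"dz": 0,"ax": 0,"ay": -5.5,"az": 0},
  ],
)

```text
time_s: 0.52
position: [0.2396, -0.4948, 0.1959]
tool_rot: [[-0.593, -0.0, 0.805], [-0.805, 0.001, -0.593], [-0.001, -1.0, -0.001]]
ft_force: [0.1, -0.1, 0.3]
grip_width: 0.0511
```

Request:
jog_arm(
  rows=[
    {"hand": 0.6,"dx": 0,"dy": 0,"dz": 0,"ax": 0,"ay": -5.5,"az": 0},
    {"hand": 0.6,"dx": 0,"dy": 0,"dz": 0,"ax": 0,"ay": -5.5,"az": 0},
    {"hand": 0.6,"dx": 0,"dy": 0,"dz": 0,"ax": 0,"ay": -5.5,"az": 0},
    {"hand": 0.6,"dx": 0,"dy": 0,"dz": 0,"ax": 0,"ay": -5.5,"az": 0},
    {"hand": 0.6,"dx": 0,"dy": 0,"dz": 0,"ax": 0,"ay": -5.5,"az": 0},
  ],
)

```text
time_s: 0.93
position: [0.2395, -0.4948, 0.1959]
tool_rot: [[-0.155, -0.0, 0.988], [-0.988, 0.001, -0.155], [-0.001, -1.0, -0.0]]
ft_force: [0.3, -0.1, 0.4]
grip_width: 0.0511
```

```bash
python3 go.py .601 .190 .19
```

```text
t 0.93 p [ 0.2395 -0.4948  0.1959] yaw x -98.9 tilt [-2.e-04  9.e-04 -1.e+00] F [ 0.3 -0.1  0.4] w 0.0511 q [-77.  22.  74.  -0.  84. -68.]
tool shift cm [-73.25   0.65  25.12]
scanner frame TCP mm [ 348.5 -416.8]
```

Request:
jog_arm(
  rows=[
    {"hand": 0.6,"dx": -3.66,"dy": 0,"dz": 1.26,"ax": 0,"ay": 0,"az": 0},
    {"hand": 0.6,"dx": -3.66,"dy": 0,"dz": 1.26,"ax": 0,"ay": 0,"az": 0},
    {"hand": 0.6,"dx": -3.66,"dy": 0,"dz": 1.26,"ax": 0,"ay": 0,"az": 0},
    {"hand": 0.6,"dx": -3.66,"dy": 0,"dz": 1.26,"ax": 0,"ay": 0,"az": 0},
    {"hand": 0.6,"dx": -3.66,"dy": 0,"dz": 1.26,"ax": 0,"ay": 0,"az": 0},
  ],
)

```text
time_s: 1.35
position: [0.3313, -0.3226, 0.1961]
tool_rot: [[-0.16, -0.0, 0.987], [-0.987, 0.001, -0.16], [-0.0, -1.0, -0.0]]
ft_force: [0.6, -0.5, -0.2]
grip_width: 0.0514
```

Request:
jog_arm(
  rows=[
    {"hand": 0.6,"dx": -3.66,"dy": 0,"dz": 1.26,"ax": 0,"ay": 0,"az": 0},
    {"hand": 0.6,"dx": -3.66,"dy": 0,"dz": 1.26,"ax": 0,"ay": 0,"az": 0},
    {"hand": 0.6,"dx": -3.66,"dy": 0,"dz": 1.26,"ax": 0,"ay": 0,"az": 0},
    {"hand": 0.6,"dx": -3.66,"dy": 0,"dz": 1.26,"ax": 0,"ay": 0,"az": 0},
    {"hand": 0.6,"dx": -3.66,"dy": 0,"dz": 1.26,"ax": 0,"ay": 0,"az": 0},
  ],
)

```text
time_s: 1.77
position: [0.4227, -0.1519, 0.1962]
tool_rot: [[-0.16, -0.0, 0.987], [-0.987, 0.0, -0.16], [-0.0, -1.0, -0.0]]
ft_force: [0.7, -0.7, 0.1]
grip_width: 0.0508
```

Request:
jog_arm(
  rows=[
    {"hand": 0.6,"dx": -3.66,"dy": 0,"dz": 1.26,"ax": 0,"ay": 0,"az": 0},
    {"hand": 0.6,"dx": -3.66,"dy": 0,"dz": 1.26,"ax": 0,"ay": 0,"az": 0},
    {"hand": 0.6,"dx": -3.66,"dy": 0,"dz": 1.26,"ax": 0,"ay": 0,"az": 0},
    {"hand": 0.6,"dx": -3.66,"dy": 0,"dz": 1.26,"ax": 0,"ay": 0,"az": 0},
    {"hand": 0.6,"dx": -3.66,"dy": 0,"dz": 1.26,"ax": 0,"ay": 0,"az": 0},
  ],
)

```text
time_s: 2.18
position: [0.5141, 0.0189, 0.1961]
tool_rot: [[-0.159, -0.001, 0.987], [-0.987, 0.0, -0.159], [0.0, -1.0, -0.001]]
ft_force: [0.1, -0.3, 0.2]
grip_width: 0.0515
```

Request:
jog_arm(
  rows=[
    {"hand": 0.6,"dx": -3.66,"dy": 0,"dz": 1.26,"ax": 0,"ay": 0,"az": 0},
    {"hand": 0.6,"dx": -3.66,"dy": 0,"dz": 1.26,"ax": 0,"ay": 0,"az": 0},
    {"hand": 0.6,"dx": -3.66,"dy": 0,"dz": 1.26,"ax": 0,"ay": 0,"az": 0},
    {"hand": 0.6,"dx": -3.66,"dy": 0,"dz": 1.26,"ax": 0,"ay": 0,"az": 0},
    {"hand": 0.6,"dx": -3.66,"dy": 0,"dz": 1.26,"ax": 0,"ay": 0,"az": 0},
  ],
)

```text
time_s: 2.6
position: [0.6054, 0.1894, 0.1959]
tool_rot: [[-0.159, -0.001, 0.987], [-0.987, -0.0, -0.159], [0.0, -1.0, -0.001]]
ft_force: [-0.3, -0.3, 0.5]
grip_width: 0.0514
```

```bash
python3 go.py .601 .190 .003; python3 - <<'E'
from h import *
for n in("scene","top"): cv2.imwrite(f"pics/{n}1.png",imaging.get_image(n)[:,:,::-1])
E
```

```text
t 2.6 p [0.6054 0.1894 0.1959] yaw x -99.16 tilt [-8.e-04 -2.e-04 -1.e+00] F [-0.3 -0.3  0.5] w 0.0514 q [ 7. 31. 60. -0. 90. 16.]
tool shift cm [ 0.   19.29 -0.43]
scanner frame TCP mm [-295.2   16.3]
```

View pics/scene1.png

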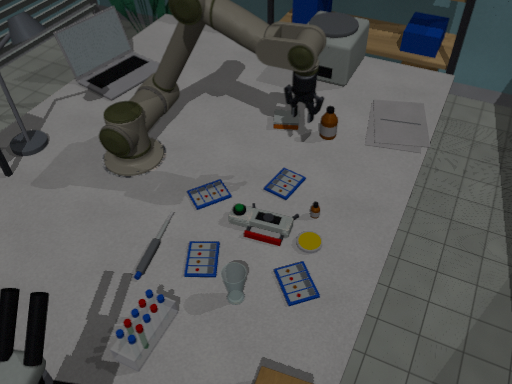

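```bash
python3 - <<'E'
from h import *
p=status.observe()["position"]
print(proj("scene",[p,[p[0],p[1],0]]),proj("top",[p,[p[0],p[1],0]]))
b=cv2.imread("pics/scene1.png");cv2.imwrite("pics/cc.png",cv2.resize(b[60:220,220:380],None,fx=3.7,fy=3.7,interpolation=cv2.INTER_CUBIC))
a=cv2.imread("pics/top1.png");cv2.imwrite("pics/cd.png",cv2.resize(a[110:260,90:310],None,fx=3.6,fy=3.6,interpolation=cv2.INTER_CUBIC))
E
```

```text
[[301.86210832 126.84741177]
 [299.38613217 169.55936643]] [[180.99798346 177.93582981]
 [191.10392162 188.03560556]]
```

View pics/cc.png

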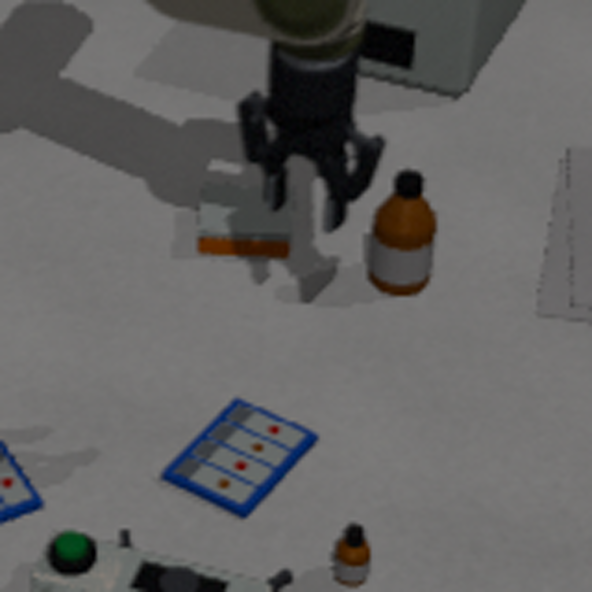

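View pics/cd.png

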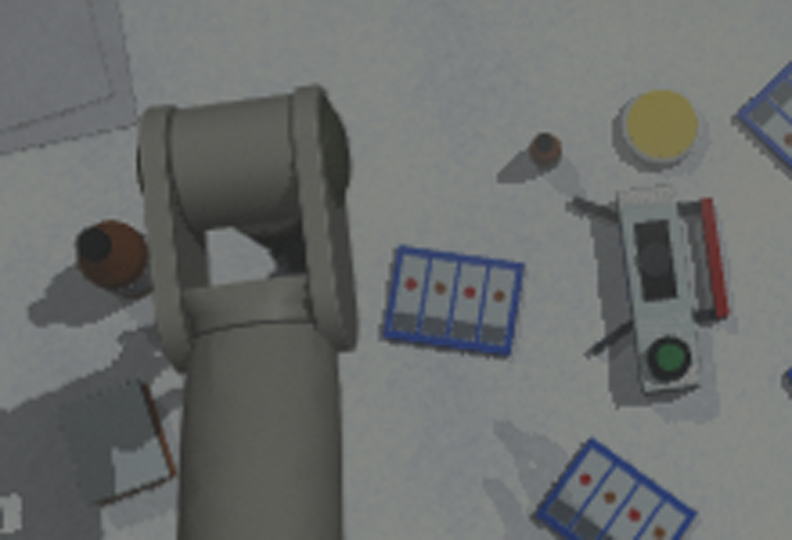

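The TCP is above the bench behind the carrier. The fingertips show at scene (295,116) and (310,122), clear of the slide box (286,122) and the reagent bottle (328,125). I'll descend to 30 mm and look.

Request:
jog_arm(
  rows=[
    {"hand": 0.6,"dx": 0,"dy": 3.3,"dz": -0.1,"ax": 0,"ay": 0,"az": 0},
    {"hand": 0.6,"dx": 0,"dy": 3.3,"dz": -0.1,"ax": 0,"ay": 0,"az": 0},
    {"hand": 0.6,"dx": 0,"dy": 3.3,"dz": -0.1,"ax": 0,"ay": 0,"az": 0},
    {"hand": 0.6,"dx": 0,"dy": 3.3,"dz": -0.1,"ax": 0,"ay": 0,"az": 0},
    {"hand": 0.6,"dx": 0,"dy": 3.3,"dz": 0,"ax": 0,"ay": 0,"az": 0},
  ],
)

```text
time_s: 3.12
position: [0.6004, 0.1876, 0.0298]
tool_rot: [[-0.16, -0.001, 0.987], [-0.987, -0.0, -0.16], [0.0, -1.0, -0.0]]
ft_force: [1.4, 0.1, -0.3]
grip_width: 0.0512
```

```bash
cat > look.py <<'E'
from h import *
import sys
k=sys.argv[1]
b=imaging.get_image("scene")[:,:,::-1];a=imaging.get_image("top")[:,:,::-1]
cv2.imwrite(f"pics/S{k}f.png",b);cv2.imwrite(f"pics/T{k}f.png",a)
cv2.imwrite(f"pics/S{k}.png",cv2.resize(b[130:250,215:345],None,fx=4.5,fy=4.5,interpolation=cv2.INTER_CUBIC))
cv2.imwrite(f"pics/T{k}.png",cv2.resize(a[130:235,165:305],None,fx=5,fy=5,interpolation=cv2.INTER_CUBIC))
E
python3 go.py; python3 look.py 2
```

```text
t 3.12 p [0.6004 0.1876 0.0298] yaw x -99.19 tilt [-5.e-04 -2.e-04 -1.e+00] F [ 1.4  0.1 -0.3] w 0.0512 q [ 7. 38. 74. -0. 68. 16.]
scanner frame TCP mm [-293.9   11.2]
```

View pics/S2.png

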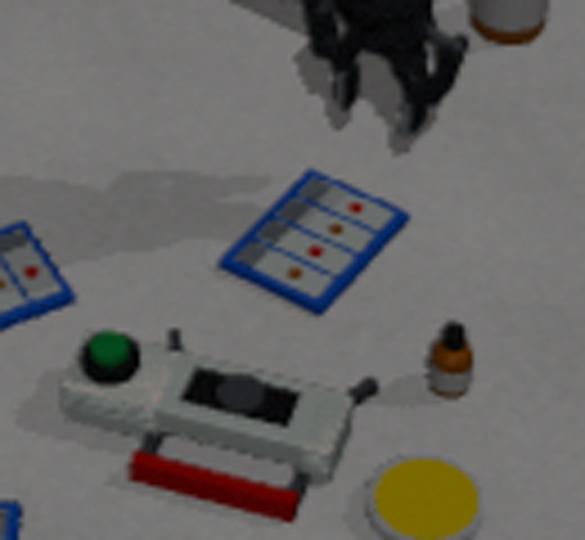

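Request:
jog_arm(
  rows=[
    {"hand": 0.6,"dx": 0,"dy": 0.6,"dz": 0,"ax": 0,"ay": 0,"az": 0},
    {"hand": 0.6,"dx": 0,"dy": 0.6,"dz": 0,"ax": 0,"ay": 0,"az": 0},
    {"hand": 0.6,"dx": 0,"dy": 0.6,"dz": 0,"ax": 0,"ay": 0,"az": 0},
    {"hand": 0.6,"dx": 0,"dy": 0.4,"dz": 0,"ax": 0,"ay": 0,"az": 0},
    {"hand": 0.6,"dx": 0,"dy": 0.3,"dz": 0,"ax": 0,"ay": 0,"az": 0},
  ],
)

```text
time_s: 3.63
position: [0.6014, 0.1881, 0.0067]
tool_rot: [[-0.159, 0.001, 0.987], [-0.987, 0.0, -0.159], [-0.0, -1.0, 0.001]]
ft_force: [0.2, 0.1, 0.9]
grip_width: 0.0514
```

```bash
python3 go.py; python3 look.py 3; python3 - <<'E'
from h import *
p=status.observe()["position"];print(proj("scene",[p,[p[0],p[1],.01]])); b=cv2.imread("pics/S3f.png");cv2.imwrite("pics/ce.png",cv2.resize(b[130:210,250:330],None,fx=7,fy=7,interpolation=cv2.INTER_CUBIC))
E
```

```text
t 3.63 p [0.6014 0.1881 0.0067] yaw x -99.17 tilt [ 1.e-03  1.e-04 -1.e+00] F [0.2 0.1 0.9] w 0.0514 q [ 7. 40. 75. -0. 65. 16.]
scanner frame TCP mm [-294.3   12.2]
[[297.84997477 168.52917654]
 [297.89129906 167.776312  ]]
```

View pics/ce.png

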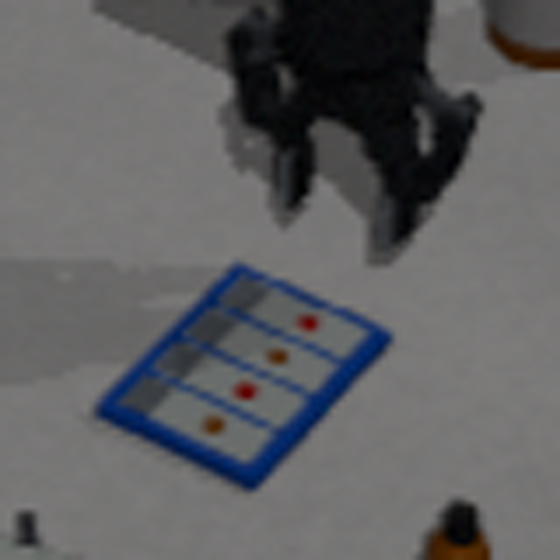

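View pics/T3.png

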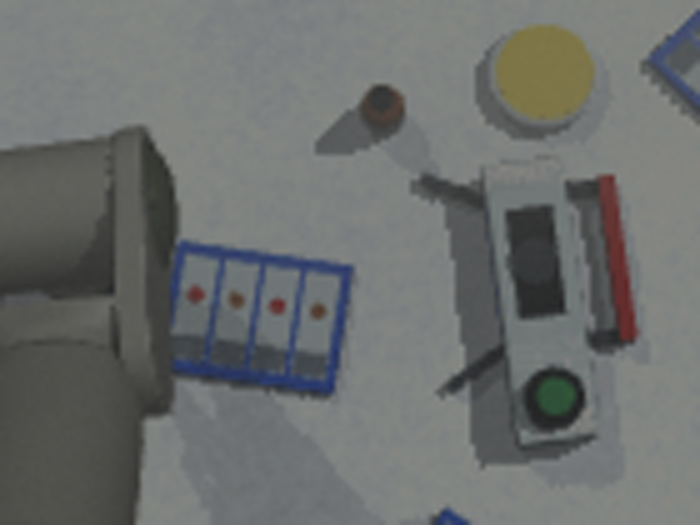

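Request:
jog_arm(
  rows=[
    {"hand": 0.6,"dx": 0,"dy": 0.1,"dz": 0,"ax": 0,"ay": 0,"az": 0},
    {"hand": 0.6,"dx": 0,"dy": 0.1,"dz": 0,"ax": 0,"ay": 0,"az": 0},
    {"hand": 0.6,"dx": 0,"dy": 0.1,"dz": 0,"ax": 0,"ay": 0,"az": 0},
    {"hand": 0.6,"dx": 0,"dy": 0.1,"dz": 0,"ax": 0,"ay": 0,"az": 0},
    {"hand": 0.6,"dx": 0,"dy": 0.1,"dz": 0,"ax": 0,"ay": 0,"az": 0},
  ],
)

```text
time_s: 4.15
position: [0.6012, 0.1881, 0.0013]
tool_rot: [[-0.159, 0.0, 0.987], [-0.987, -0.0, -0.159], [-0.0, -1.0, 0.0]]
ft_force: [-0.4, -0.1, 0.1]
grip_width: 0.0511
```

Request:
jog_arm(
  rows=[
    {"hand": 0.6,"dx": 0,"dy": 0.1,"dz": 0,"ax": 0,"ay": 0,"az": 0},
    {"hand": 0.6,"dx": 0,"dy": 0.1,"dz": 0,"ax": 0,"ay": 0,"az": 0},
    {"hand": 0.6,"dx": 0,"dy": 0.1,"dz": 0,"ax": 0,"ay": 0,"az": 0},
    {"hand": 0.6,"dx": 0,"dy": 0,"dz": 0,"ax": 0,"ay": 0,"az": 0},
    {"hand": 0.6,"dx": 0,"dy": 0,"dz": 0,"ax": 0,"ay": 0,"az": 0},
  ],
)

```text
time_s: 4.57
position: [0.6011, 0.1881, -0.0017]
tool_rot: [[-0.159, -0.0, 0.987], [-0.987, -0.0, -0.159], [0.0, -1.0, -0.0]]
ft_force: [0.5, 0.5, -0.0]
grip_width: 0.0514
```

Request:
jog_arm(
  rows=[
    {"hand": 0.6,"dx": 0,"dy": 0.1,"dz": 0,"ax": 0,"ay": 0,"az": 0},
    {"hand": 0.6,"dx": 0,"dy": 0.1,"dz": 0,"ax": 0,"ay": 0,"az": 0},
    {"hand": 0.6,"dx": 0,"dy": 0,"dz": 0,"ax": 0,"ay": 0,"az": 0},
    {"hand": 0.6,"dx": 0,"dy": 0,"dz": 0,"ax": 0,"ay": 0,"az": 0},
    {"hand": 0.6,"dx": 0,"dy": 0,"dz": 0,"ax": 0,"ay": 0,"az": 0},
  ],
)

```text
time_s: 4.98
position: [0.6011, 0.1881, -0.0037]
tool_rot: [[-0.159, 0.0, 0.987], [-0.987, 0.0, -0.159], [-0.0, -1.0, 0.0]]
ft_force: [0.0, -0.6, 0.4]
grip_width: 0.051
```

Request:
jog_arm(
  rows=[
    {"hand": 0.6,"dx": 0,"dy": 0.1,"dz": 0,"ax": 0,"ay": 0,"az": 0},
    {"hand": 0.6,"dx": 0,"dy": 0.1,"dz": 0,"ax": 0,"ay": 0,"az": 0},
    {"hand": 0.6,"dx": 0,"dy": 0,"dz": 0,"ax": 0,"ay": 0,"az": 0},
    {"hand": 0.6,"dx": 0,"dy": 0,"dz": 0,"ax": 0,"ay": 0,"az": 0},
    {"hand": 0.6,"dx": 0,"dy": 0,"dz": 0,"ax": 0,"ay": 0,"az": 0},
  ],
)

```text
time_s: 5.4
position: [0.6011, 0.1881, -0.0057]
tool_rot: [[-0.159, 0.0, 0.987], [-0.987, 0.0, -0.159], [-0.0, -1.0, 0.0]]
ft_force: [0.1, -0.5, 0.3]
grip_width: 0.0515
```

Request:
jog_arm(
  rows=[
    {"hand": 0.6,"dx": 0.3,"dy": -0.05,"dz": 0,"ax": 0,"ay": 0,"az": 0},
    {"hand": 0.6,"dx": 0.3,"dy": 0,"dz": 0,"ax": 0,"ay": 0,"az": 0},
    {"hand": 0.6,"dx": 0.3,"dy": 0,"dz": 0,"ax": 0,"ay": 0,"az": 0},
    {"hand": 0.6,"dx": 0.3,"dy": 0,"dz": 0,"ax": 0,"ay": 0,"az": 0},
    {"hand": 0.6,"dx": 0.3,"dy": 0,"dz": 0,"ax": 0,"ay": 0,"az": 0},
  ],
)

```text
time_s: 5.82
position: [0.5987, 0.1728, -0.0051]
tool_rot: [[-0.16, -0.0, 0.987], [-0.987, 0.0, -0.16], [-0.0, -1.0, -0.0]]
ft_force: [1.2, 0.5, 0.2]
grip_width: 0.0511
```

```bash
python3 go.py; python3 look.py 4; python3 - <<'E'
from h import *
b=cv2.imread("pics/S4f.png");cv2.imwrite("pics/cf.png",cv2.resize(b[130:210,250:330],None,fx=7,fy=7,interpolation=cv2.INTER_CUBIC))
E
```

```text
t 5.82 p [ 0.5987  0.1728 -0.0051] yaw x -99.18 tilt [-0.  0. -1.] F [1.2 0.5 0.2] w 0.0511 q [ 5. 40. 77.  0. 63. 14.]
scanner frame TCP mm [-279.4    8. ]
```

View pics/cf.png

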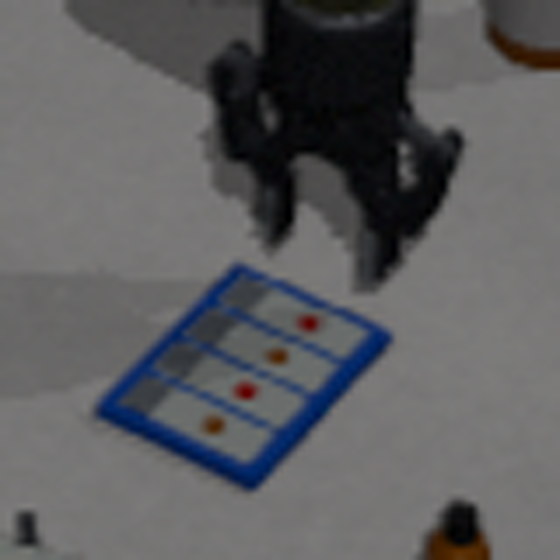

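The fingertips are at scene (289,165) and (303,171), still a few mm short of the trailing edge, so I creep forward.

Request:
jog_arm(
  rows=[
    {"hand": 0.6,"dx": 0.2,"dy": 0.05,"dz": 0,"ax": 0,"ay": 0,"az": 0},
    {"hand": 0.6,"dx": 0.2,"dy": 0.05,"dz": 0,"ax": 0,"ay": 0,"az": 0},
    {"hand": 0.6,"dx": 0.2,"dy": 0,"dz": 0,"ax": 0,"ay": 0,"az": 0},
    {"hand": 0.6,"dx": 0,"dy": 0,"dz": 0,"ax": 0,"ay": 0,"az": 0},
    {"hand": 0.6,"dx": 0,"dy": 0,"dz": 0,"ax": 0,"ay": 0,"az": 0},
  ],
)

```text
time_s: 6.33
position: [0.5978, 0.1673, -0.0062]
tool_rot: [[-0.16, 0.0, 0.987], [-0.987, 0.0, -0.16], [-0.0, -1.0, 0.0]]
ft_force: [-0.1, 0.1, 0.0]
grip_width: 0.0513
```

Request:
jog_arm(
  rows=[
    {"hand": 0.6,"dx": 0.2,"dy": 0,"dz": 0,"ax": 0,"ay": 0,"az": 0},
    {"hand": 0.6,"dx": 0.2,"dy": 0,"dz": 0,"ax": 0,"ay": 0,"az": 0},
    {"hand": 0.6,"dx": 0.2,"dy": 0,"dz": 0,"ax": 0,"ay": 0,"az": 0},
    {"hand": 0.6,"dx": 0,"dy": 0,"dz": 0,"ax": 0,"ay": 0,"az": 0},
    {"hand": 0.6,"dx": 0,"dy": 0,"dz": 0,"ax": 0,"ay": 0,"az": 0},
  ],
)

```text
time_s: 6.75
position: [0.5968, 0.1613, -0.0061]
tool_rot: [[-0.16, 0.0, 0.987], [-0.987, 0.0, -0.16], [-0.0, -1.0, 0.0]]
ft_force: [0.6, 0.2, 0.3]
grip_width: 0.051
```

```bash
python3 go.py; python3 look.py 5; python3 - <<'E'
from h import *
b=cv2.imread("pics/S5f.png");cv2.imwrite("pics/cg.png",cv2.resize(b[130:210,250:330],None,fx=7,fy=7,interpolation=cv2.INTER_CUBIC))
E
```

```text
t 6.75 p [ 0.5968  0.1613 -0.0061] yaw x -99.18 tilt [ 1.e-04  1.e-04 -1.e+00] F [0.6 0.2 0.3] w 0.051 q [ 4. 40. 78.  0. 62. 13.]
scanner frame TCP mm [-268.2    5. ]
```

View pics/cg.png

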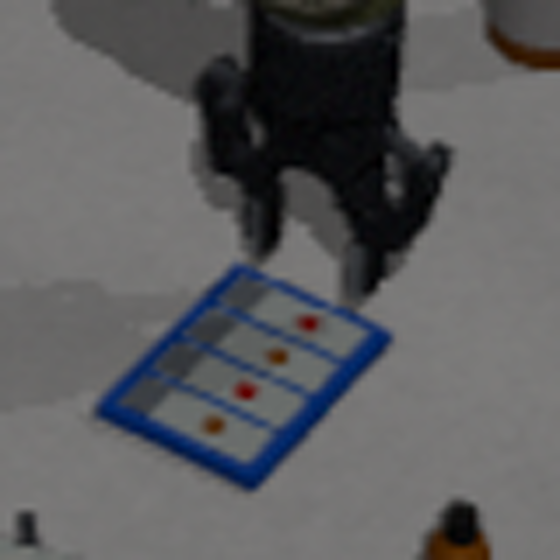

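Request:
jog_arm(
  rows=[
    {"hand": 0.6,"dx": 0.2,"dy": 0,"dz": 0,"ax": 0,"ay": 0,"az": 0},
    {"hand": 0.6,"dx": 0.2,"dy": 0,"dz": 0,"ax": 0,"ay": 0,"az": 0},
    {"hand": 0.6,"dx": 0,"dy": 0,"dz": 0,"ax": 0,"ay": 0,"az": 0},
    {"hand": 0.6,"dx": 0,"dy": 0,"dz": 0,"ax": 0,"ay": 0,"az": 0},
    {"hand": 0.6,"dx": 0,"dy": 0,"dz": 0,"ax": 0,"ay": 0,"az": 0},
  ],
)

```text
time_s: 7.27
position: [0.5962, 0.1575, -0.0062]
tool_rot: [[-0.159, -0.0, 0.987], [-0.987, 0.0, -0.159], [-0.0, -1.0, -0.0]]
ft_force: [-0.3, 0.6, -0.5]
grip_width: 0.0511
```

Request:
jog_arm(
  rows=[
    {"hand": 0.6,"dx": 0.2,"dy": 0,"dz": 0,"ax": 0,"ay": 0,"az": 0},
    {"hand": 0.6,"dx": 0.2,"dy": 0,"dz": 0,"ax": 0,"ay": 0,"az": 0},
    {"hand": 0.6,"dx": 0.2,"dy": 0,"dz": 0,"ax": 0,"ay": 0,"az": 0},
    {"hand": 0.6,"dx": 0,"dy": 0,"dz": 0,"ax": 0,"ay": 0,"az": 0},
    {"hand": 0.6,"dx": 0,"dy": 0,"dz": 0,"ax": 0,"ay": 0,"az": 0},
  ],
)

```text
time_s: 7.68
position: [0.5952, 0.1514, -0.0061]
tool_rot: [[-0.16, 0.0, 0.987], [-0.987, 0.0, -0.16], [-0.0, -1.0, 0.0]]
ft_force: [0.8, 0.2, -0.1]
grip_width: 0.0513
```

```bash
python3 go.py; python3 look.py 6; python3 - <<'E'
from h import *
b=cv2.imread("pics/S6f.png");cv2.imwrite("pics/ci.png",cv2.resize(b[130:210,250:330],None,fx=7,fy=7,interpolation=cv2.INTER_CUBIC))
E
```

```text
t 7.68 p [ 0.5952  0.1514 -0.0061] yaw x -99.19 tilt [ 0.  0. -1.] F [ 0.8  0.2 -0.1] w 0.0513 q [ 3. 40. 79.  0. 62. 12.]
scanner frame TCP mm [-258.5    2.4]
```

View pics/ci.png

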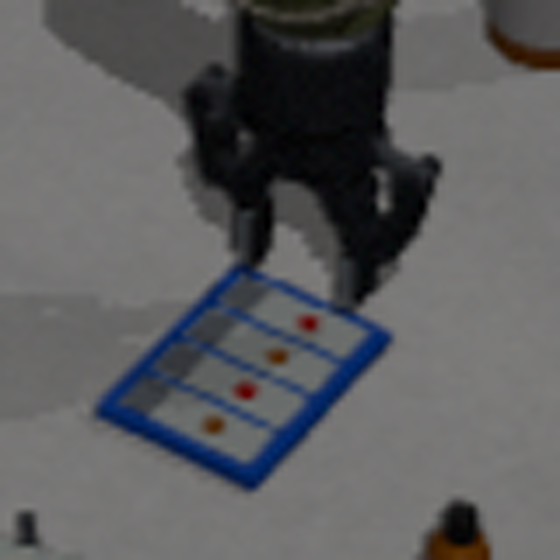

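View pics/T6.png

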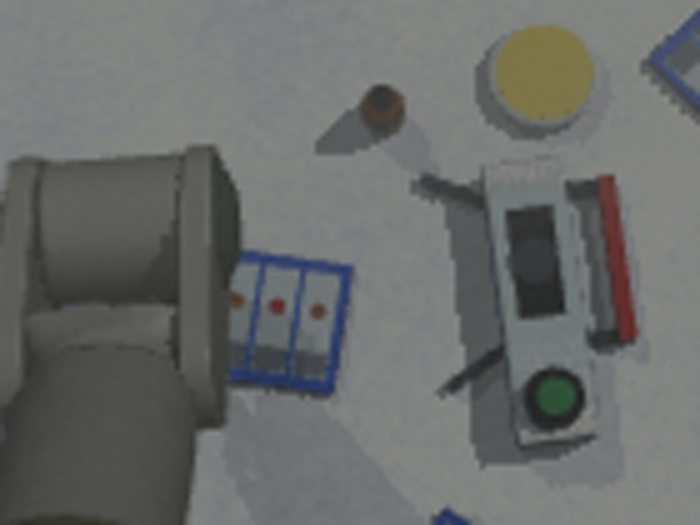

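```bash
python3 - <<'E'
from h import *
s=status.observe();p=s["position"];R=s["tool_rot"]
o,d=ray("scene",[(285.3,167.9),(300,174)])
for off in(-.011,0,.011):
  c=p+off*R[:,0]
  for dd in d:
    t=((c-o)@R[:,0])/(dd@R[:,0]); q=o+dd*t; print(off,np.round(q,4),"along z",round((q-c)@R[:,2],4))
b=cv2.imread("pics/S6f.png");c=cv2.resize(b[155:185,272:312],None,fx=18,fy=18,interpolation=cv2.INTER_CUBIC)
cv2.imwrite("pics/cj.png",cv2.convertScaleAbs(c,alpha=2))
E
```

```text
-0.011 [0.5595 0.1684 0.0096] along z -0.038
-0.011 [0.6217 0.1584 0.0119] along z 0.025
0 [0.5645 0.1565 0.0212] along z -0.0311
0 [0.6261 0.1466 0.0235] along z 0.0312
0.011 [0.5695 0.1445 0.0328] along z -0.0243
0.011 [0.6304 0.1347 0.035 ] along z 0.0374
```

View pics/cj.png

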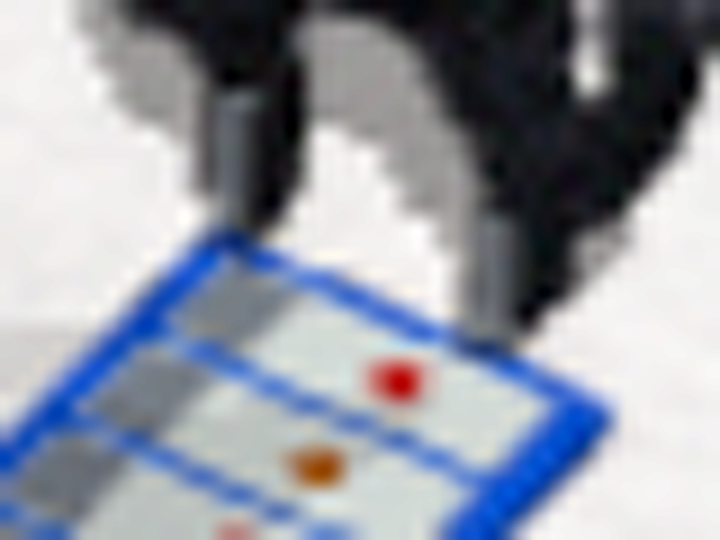

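```bash
python3 - <<'E'
from h import *
p=np.array([.2396,-.4947,.1957]);z=np.array([.436,-.9,0])
for h in(0,.013,.03,.042): print(h,proj("scene",[p+[0,0,h],p+[0,0,h]-.05*z,p+[0,0,h]+.05*z]).round(1).tolist())
b=cv2.imread("pics/scene0.png");cv2.imwrite("pics/ck.png",cv2.convertScaleAbs(cv2.resize(b[165:255,20:110],None,fx=6.5,fy=6.5,interpolation=cv2.INTER_CUBIC),alpha=2.5))
E
```

```text
0 [[80.9, 231.2], [85.7, 217.6], [75.9, 245.6]]
0.013 [[79.6, 228.1], [84.4, 214.4], [74.5, 242.4]]
0.03 [[77.8, 223.9], [82.7, 210.3], [72.6, 238.3]]
0.042 [[76.5, 220.9], [81.5, 207.3], [71.2, 235.3]]
```

View pics/ck.png

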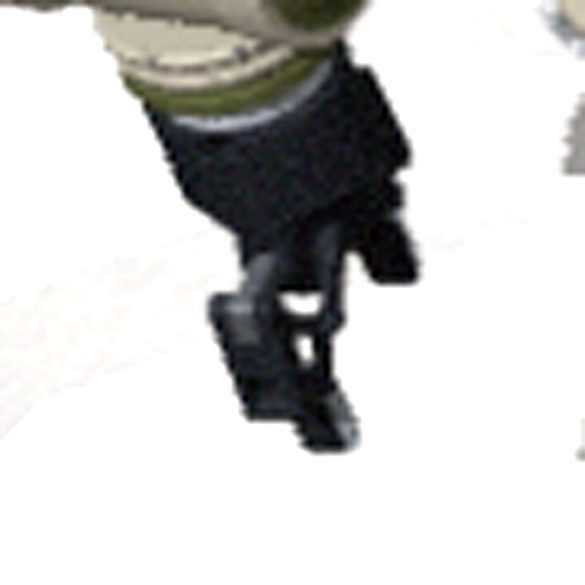

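Request:
jog_arm(
  rows=[
    {"hand": 0.6,"dx": 0.2,"dy": 0,"dz": 0,"ax": 0,"ay": 0,"az": 0},
    {"hand": 0.6,"dx": 0.2,"dy": 0,"dz": 0,"ax": 0,"ay": 0,"az": 0},
    {"hand": 0.6,"dx": 0.2,"dy": 0,"dz": 0,"ax": 0,"ay": 0,"az": 0},
    {"hand": 0.6,"dx": 0,"dy": 0,"dz": 0,"ax": 0,"ay": 0,"az": 0},
    {"hand": 0.6,"dx": 0,"dy": 0,"dz": 0,"ax": 0,"ay": 0,"az": 0},
  ],
)

```text
time_s: 8.2
position: [0.5943, 0.1455, -0.0062]
tool_rot: [[-0.16, -0.0, 0.987], [-0.987, 0.0, -0.16], [-0.0, -1.0, -0.0]]
ft_force: [-0.3, 0.5, 0.5]
grip_width: 0.0514
```

```bash
python3 go.py; python3 look.py 7; python3 - <<'E'
from h import *
b=cv2.imread("pics/S7f.png");c=cv2.resize(b[155:205,260:320],None,fx=12,fy=12,interpolation=cv2.INTER_CUBIC)
cv2.imwrite("pics/cl.png",cv2.convertScaleAbs(c,alpha=2))
E
```

```text
t 8.2 p [ 0.5943  0.1455 -0.0062] yaw x -99.19 tilt [-0.  0. -1.] F [-0.3  0.5  0.5] w 0.0514 q [ 3. 39. 79.  0. 61. 12.]
scanner frame TCP mm [-252.7    0.8]
```

View pics/cl.png

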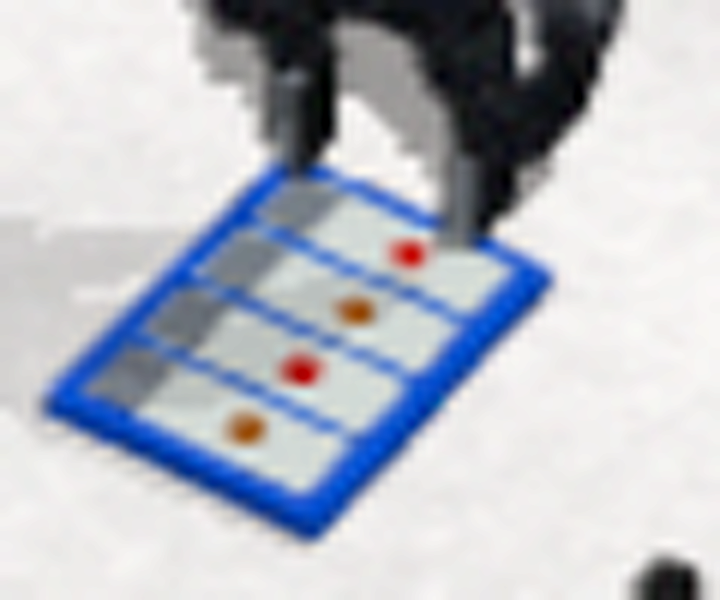

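The tips overlap the carrier's top edge at scene (285,168) and (299,175), while the carrier hasn't moved. So the fingertips sit well above where the TCP reading implies. I'll back off and find the bench by touch.

Request:
jog_arm(
  rows=[
    {"hand": 0.6,"dx": -1,"dy": 0,"dz": 0,"ax": 0,"ay": 0,"az": 0},
    {"hand": 0.6,"dx": -1,"dy": 0,"dz": 0,"ax": 0,"ay": 0,"az": 0},
    {"hand": 0.6,"dx": -1,"dy": 0,"dz": 0,"ax": 0,"ay": 0,"az": 0},
    {"hand": 0.6,"dx": -0.5,"dy": 0,"dz": 0.3,"ax": 0,"ay": 0,"az": 0},
    {"hand": 0.6,"dx": 0,"dy": 0,"dz": 0,"ax": 0,"ay": 0,"az": 0},
  ],
)

```text
time_s: 8.72
position: [0.6033, 0.1813, -0.0062]
tool_rot: [[-0.158, 0.001, 0.988], [-0.988, 0.0, -0.158], [-0.0, -1.0, 0.001]]
ft_force: [-1.2, 0.2, -0.0]
grip_width: 0.051
```

Request:
jog_arm(
  rows=[
    {"hand": 0.6,"dx": 0,"dy": 0.1,"dz": 0,"ax": 0,"ay": 0,"az": 0},
    {"hand": 0.6,"dx": 0,"dy": 0.1,"dz": 0,"ax": 0,"ay": 0,"az": 0},
    {"hand": 0.6,"dx": 0,"dy": 0.1,"dz": 0,"ax": 0,"ay": 0,"az": 0},
    {"hand": 0.6,"dx": 0,"dy": 0,"dz": 0,"ax": 0,"ay": 0,"az": 0},
    {"hand": 0.6,"dx": 0,"dy": 0,"dz": 0,"ax": 0,"ay": 0,"az": 0},
  ],
)

```text
time_s: 9.13
position: [0.6027, 0.1794, -0.0093]
tool_rot: [[-0.16, -0.0, 0.987], [-0.987, -0.0, -0.16], [0.0, -1.0, -0.0]]
ft_force: [-0.0, -0.3, -0.6]
grip_width: 0.0511
```

Request:
jog_arm(
  rows=[
    {"hand": 0.6,"dx": 0,"dy": 0.1,"dz": 0,"ax": 0,"ay": 0,"az": 0},
    {"hand": 0.6,"dx": 0,"dy": 0.1,"dz": 0,"ax": 0,"ay": 0,"az": 0},
    {"hand": 0.6,"dx": 0,"dy": 0.1,"dz": 0,"ax": 0,"ay": 0,"az": 0},
    {"hand": 0.6,"dx": 0,"dy": 0,"dz": 0,"ax": 0,"ay": 0,"az": 0},
    {"hand": 0.6,"dx": 0,"dy": 0,"dz": 0,"ax": 0,"ay": 0,"az": 0},
  ],
)

```text
time_s: 9.55
position: [0.6028, 0.1797, -0.0123]
tool_rot: [[-0.159, -0.0, 0.987], [-0.987, -0.0, -0.159], [0.0, -1.0, -0.0]]
ft_force: [0.1, 0.5, 0.2]
grip_width: 0.0514
```

Request:
jog_arm(
  rows=[
    {"hand": 0.6,"dx": 0,"dy": 0.1,"dz": 0,"ax": 0,"ay": 0,"az": 0},
    {"hand": 0.6,"dx": 0,"dy": 0.1,"dz": 0,"ax": 0,"ay": 0,"az": 0},
    {"hand": 0.6,"dx": 0,"dy": 0.1,"dz": 0,"ax": 0,"ay": 0,"az": 0},
    {"hand": 0.6,"dx": 0,"dy": 0,"dz": 0,"ax": 0,"ay": 0,"az": 0},
    {"hand": 0.6,"dx": 0,"dy": 0,"dz": 0,"ax": 0,"ay": 0,"az": 0},
  ],
)

```text
time_s: 9.97
position: [0.6028, 0.1797, -0.0153]
tool_rot: [[-0.159, -0.0, 0.987], [-0.987, -0.0, -0.159], [0.0, -1.0, -0.0]]
ft_force: [0.3, -0.9, 0.5]
grip_width: 0.0514
```

Request:
jog_arm(
  rows=[
    {"hand": 0.6,"dx": 0,"dy": 0.1,"dz": 0,"ax": 0,"ay": 0,"az": 0},
    {"hand": 0.6,"dx": 0,"dy": 0.1,"dz": 0,"ax": 0,"ay": 0,"az": 0},
    {"hand": 0.6,"dx": 0,"dy": 0.1,"dz": 0,"ax": 0,"ay": 0,"az": 0},
    {"hand": 0.6,"dx": 0,"dy": 0,"dz": 0,"ax": 0,"ay": 0,"az": 0},
    {"hand": 0.6,"dx": 0,"dy": 0,"dz": 0,"ax": 0,"ay": 0,"az": 0},
  ],
)

```text
time_s: 10.38
position: [0.6028, 0.1797, -0.0183]
tool_rot: [[-0.159, -0.0, 0.987], [-0.987, -0.0, -0.159], [0.0, -1.0, -0.0]]
ft_force: [-0.6, 0.2, 0.1]
grip_width: 0.0513
```

```bash
python3 go.py; python3 look.py 8; python3 - <<'E'
from h import *
b=cv2.imread("pics/S8f.png");c=cv2.resize(b[145:195,260:320],None,fx=12,fy=12,interpolation=cv2.INTER_CUBIC)
cv2.imwrite("pics/cm.png",cv2.convertScaleAbs(c,alpha=2))
E
```

```text
t 10.38 p [ 0.6028  0.1797 -0.0183] yaw x -99.17 tilt [-2.e-04 -0.e+00 -1.e+00] F [-0.6  0.2  0.1] w 0.0513 q [ 6. 42. 76. -0. 62. 15.]
scanner frame TCP mm [-285.9   12.7]
```

View pics/cm.png

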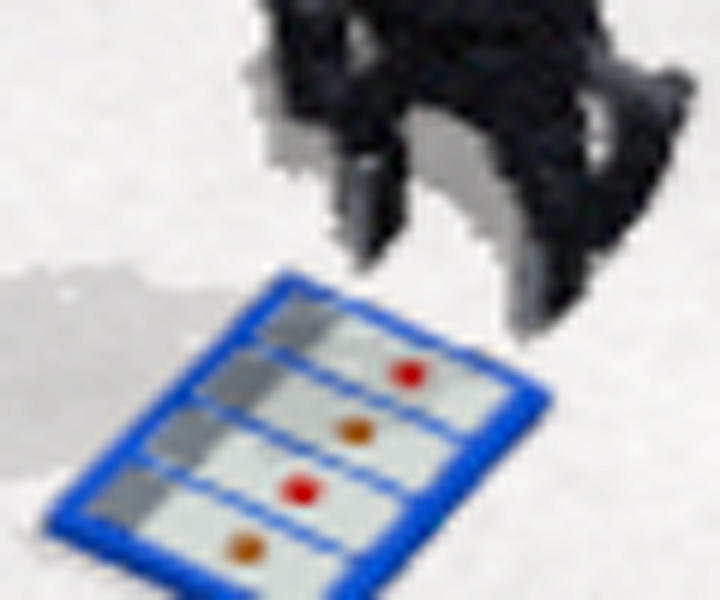

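Request:
jog_arm(
  rows=[
    {"hand": 0.6,"dx": 0,"dy": 0.1,"dz": 0,"ax": 0,"ay": 0,"az": 0},
    {"hand": 0.6,"dx": 0,"dy": 0.1,"dz": 0,"ax": 0,"ay": 0,"az": 0},
    {"hand": 0.6,"dx": 0,"dy": 0,"dz": 0,"ax": 0,"ay": 0,"az": 0},
    {"hand": 0.6,"dx": 0,"dy": 0,"dz": 0,"ax": 0,"ay": 0,"az": 0},
    {"hand": 0.6,"dx": 0,"dy": 0,"dz": 0,"ax": 0,"ay": 0,"az": 0},
  ],
)

```text
time_s: 10.9
position: [0.6028, 0.1797, -0.0202]
tool_rot: [[-0.159, -0.0, 0.987], [-0.987, 0.0, -0.159], [-0.0, -1.0, -0.0]]
ft_force: [-0.1, 0.2, 0.3]
grip_width: 0.0512
```

Request:
jog_arm(
  rows=[
    {"hand": 0.6,"dx": 0,"dy": 0.1,"dz": 0,"ax": 0,"ay": 0,"az": 0},
    {"hand": 0.6,"dx": 0,"dy": 0.1,"dz": 0,"ax": 0,"ay": 0,"az": 0},
    {"hand": 0.6,"dx": 0,"dy": 0,"dz": 0,"ax": 0,"ay": 0,"az": 0},
    {"hand": 0.6,"dx": 0,"dy": 0,"dz": 0,"ax": 0,"ay": 0,"az": 0},
    {"hand": 0.6,"dx": 0,"dy": 0,"dz": 0,"ax": 0,"ay": 0,"az": 0},
  ],
)

```text
time_s: 11.32
position: [0.6028, 0.1797, -0.0222]
tool_rot: [[-0.159, 0.0, 0.987], [-0.987, -0.0, -0.159], [0.0, -1.0, 0.0]]
ft_force: [-0.1, 0.8, 0.5]
grip_width: 0.0514
```

Request:
jog_arm(
  rows=[
    {"hand": 0.6,"dx": 0,"dy": 0.1,"dz": 0,"ax": 0,"ay": 0,"az": 0},
    {"hand": 0.6,"dx": 0,"dy": 0.1,"dz": 0,"ax": 0,"ay": 0,"az": 0},
    {"hand": 0.6,"dx": 0,"dy": 0,"dz": 0,"ax": 0,"ay": 0,"az": 0},
    {"hand": 0.6,"dx": 0,"dy": 0,"dz": 0,"ax": 0,"ay": 0,"az": 0},
    {"hand": 0.6,"dx": 0,"dy": 0,"dz": 0,"ax": 0,"ay": 0,"az": 0},
  ],
)

```text
time_s: 11.73
position: [0.6028, 0.1797, -0.0242]
tool_rot: [[-0.159, 0.0, 0.987], [-0.987, 0.0, -0.159], [-0.0, -1.0, 0.0]]
ft_force: [-0.7, -0.8, -0.2]
grip_width: 0.0512
```

Request:
jog_arm(
  rows=[
    {"hand": 0.6,"dx": 0,"dy": 0.1,"dz": 0,"ax": 0,"ay": 0,"az": 0},
    {"hand": 0.6,"dx": 0,"dy": 0.1,"dz": 0,"ax": 0,"ay": 0,"az": 0},
    {"hand": 0.6,"dx": 0,"dy": 0,"dz": 0,"ax": 0,"ay": 0,"az": 0},
    {"hand": 0.6,"dx": 0,"dy": 0,"dz": 0,"ax": 0,"ay": 0,"az": 0},
    {"hand": 0.6,"dx": 0,"dy": 0,"dz": 0,"ax": 0,"ay": 0,"az": 0},
  ],
)

```text
time_s: 12.15
position: [0.6028, 0.1797, -0.0262]
tool_rot: [[-0.159, 0.0, 0.987], [-0.987, 0.0, -0.159], [-0.0, -1.0, 0.0]]
ft_force: [0.2, 0.5, -0.0]
grip_width: 0.0517
```

Request:
jog_arm(
  rows=[
    {"hand": 0.6,"dx": 0,"dy": 0.1,"dz": 0,"ax": 0,"ay": 0,"az": 0},
    {"hand": 0.6,"dx": 0,"dy": 0.1,"dz": 0,"ax": 0,"ay": 0,"az": 0},
    {"hand": 0.6,"dx": 0,"dy": 0,"dz": 0,"ax": 0,"ay": 0,"az": 0},
    {"hand": 0.6,"dx": 0,"dy": 0,"dz": 0,"ax": 0,"ay": 0,"az": 0},
    {"hand": 0.6,"dx": 0,"dy": 0,"dz": 0,"ax": 0,"ay": 0,"az": 0},
  ],
)

```text
time_s: 12.57
position: [0.6028, 0.1797, -0.0282]
tool_rot: [[-0.159, -0.0, 0.987], [-0.987, 0.0, -0.159], [-0.0, -1.0, -0.0]]
ft_force: [0.5, -0.1, 0.4]
grip_width: 0.0513
```

```bash
python3 go.py; python3 look.py 9; python3 - <<'E'
from h import *
b=cv2.imread("pics/S9f.png");c=cv2.resize(b[145:195,260:320],None,fx=12,fy=12,interpolation=cv2.INTER_CUBIC)
cv2.imwrite("pics/cn.png",cv2.convertScaleAbs(c,alpha=2))
E
```

```text
t 12.57 p [ 0.6028  0.1797 -0.0282] yaw x -99.17 tilt [-0.  0. -1.] F [ 0.5 -0.1  0.4] w 0.0513 q [ 6. 42. 77.  0. 61. 15.]
scanner frame TCP mm [-285.9   12.8]
```

View pics/cn.png

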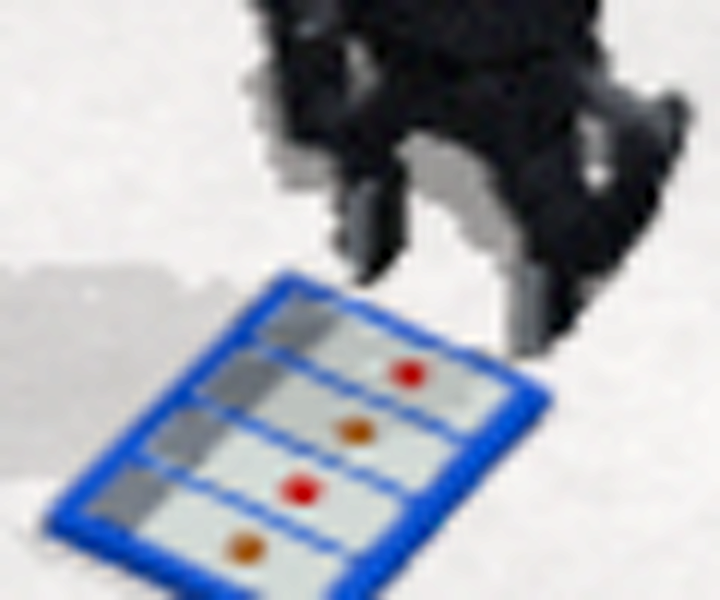

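```bash
python3 - <<'E'
from h import *
s=status.observe();p=s["position"];R=s["tool_rot"]
o,d=ray("scene",[(290.8,168.6),(304.2,174.6)])
for off in(-.011,0,.011):
  c=p+off*R[:,0]
  for dd in d:
    t=((c-o)@R[:,0])/(dd@R[:,0]); q=o+dd*t; print(off,np.round(q,4),"along z",round((q-c)@R[:,2],4))
E
```

```text
-0.011 [ 0.5702  0.1961 -0.0124] along z -0.0349
-0.011 [ 0.6276  0.1868 -0.0125] along z 0.0233
0 [ 0.575   0.1842 -0.0008] along z -0.0283
0 [ 0.6319  0.175  -0.001 ] along z 0.0294
0.011 [0.5797 0.1723 0.0107] along z -0.0217
0.011 [0.6361 0.1632 0.0106] along z 0.0354
```

Request:
jog_arm(
  rows=[
    {"hand": 0.6,"dx": 0,"dy": 0.1,"dz": 0,"ax": 0,"ay": 0,"az": 0},
    {"hand": 0.6,"dx": 0,"dy": 0.1,"dz": 0,"ax": 0,"ay": 0,"az": 0},
    {"hand": 0.6,"dx": 0,"dy": 0,"dz": 0,"ax": 0,"ay": 0,"az": 0},
    {"hand": 0.6,"dx": 0,"dy": 0,"dz": 0,"ax": 0,"ay": 0,"az": 0},
    {"hand": 0.6,"dx": 0,"dy": 0,"dz": 0,"ax": 0,"ay": 0,"az": 0},
  ],
)

```text
time_s: 13.08
position: [0.6028, 0.1797, -0.0302]
tool_rot: [[-0.159, 0.0, 0.987], [-0.987, 0.0, -0.159], [-0.0, -1.0, 0.0]]
ft_force: [-0.7, -0.7, 0.6]
grip_width: 0.0511
```

Request:
jog_arm(
  rows=[
    {"hand": 0.6,"dx": 0,"dy": 0.1,"dz": 0,"ax": 0,"ay": 0,"az": 0},
    {"hand": 0.6,"dx": 0,"dy": 0.1,"dz": 0,"ax": 0,"ay": 0,"az": 0},
    {"hand": 0.6,"dx": 0,"dy": 0,"dz": 0,"ax": 0,"ay": 0,"az": 0},
    {"hand": 0.6,"dx": 0,"dy": 0,"dz": 0,"ax": 0,"ay": 0,"az": 0},
    {"hand": 0.6,"dx": 0,"dy": 0,"dz": 0,"ax": 0,"ay": 0,"az": 0},
  ],
)

```text
time_s: 13.5
position: [0.6028, 0.1797, -0.0322]
tool_rot: [[-0.159, 0.0, 0.987], [-0.987, -0.0, -0.159], [0.0, -1.0, 0.0]]
ft_force: [0.2, 0.2, 0.1]
grip_width: 0.0512
```

Request:
jog_arm(
  rows=[
    {"hand": 0.6,"dx": 0,"dy": 0.1,"dz": 0,"ax": 0,"ay": 0,"az": 0},
    {"hand": 0.6,"dx": 0,"dy": 0.1,"dz": 0,"ax": 0,"ay": 0,"az": 0},
    {"hand": 0.6,"dx": 0,"dy": 0,"dz": 0,"ax": 0,"ay": 0,"az": 0},
    {"hand": 0.6,"dx": 0,"dy": 0,"dz": 0,"ax": 0,"ay": 0,"az": 0},
    {"hand": 0.6,"dx": 0,"dy": 0,"dz": 0,"ax": 0,"ay": 0,"az": 0},
  ],
)

```text
time_s: 13.92
position: [0.6028, 0.1797, -0.0342]
tool_rot: [[-0.159, -0.0, 0.987], [-0.987, 0.0, -0.159], [-0.0, -1.0, -0.0]]
ft_force: [0.9, -0.6, -0.7]
grip_width: 0.051
```

Request:
jog_arm(
  rows=[
    {"hand": 0.6,"dx": 0,"dy": 0.1,"dz": 0,"ax": 0,"ay": 0,"az": 0},
    {"hand": 0.6,"dx": 0,"dy": 0.1,"dz": 0,"ax": 0,"ay": 0,"az": 0},
    {"hand": 0.6,"dx": 0,"dy": 0,"dz": 0,"ax": 0,"ay": 0,"az": 0},
    {"hand": 0.6,"dx": 0,"dy": 0,"dz": 0,"ax": 0,"ay": 0,"az": 0},
    {"hand": 0.6,"dx": 0,"dy": 0,"dz": 0,"ax": 0,"ay": 0,"az": 0},
  ],
)

```text
time_s: 14.33
position: [0.6028, 0.1797, -0.0362]
tool_rot: [[-0.159, -0.0, 0.987], [-0.987, -0.0, -0.159], [0.0, -1.0, -0.0]]
ft_force: [-0.8, 0.2, 0.3]
grip_width: 0.0512
```

```bash
python3 go.py; python3 look.py 10; python3 - <<'E'
from h import *
b=cv2.imread("pics/S10f.png");c=cv2.resize(b[145:195,260:320],None,fx=12,fy=12,interpolation=cv2.INTER_CUBIC)
cv2.imwrite("pics/co.png",cv2.convertScaleAbs(c,alpha=2))
E
```

```text
t 14.33 p [ 0.6028  0.1797 -0.0362] yaw x -99.18 tilt [-1.e-04 -0.e+00 -1.e+00] F [-0.8  0.2  0.3] w 0.0512 q [ 6. 43. 77. -0. 60. 15.]
scanner frame TCP mm [-285.9   12.8]
```

View pics/co.png

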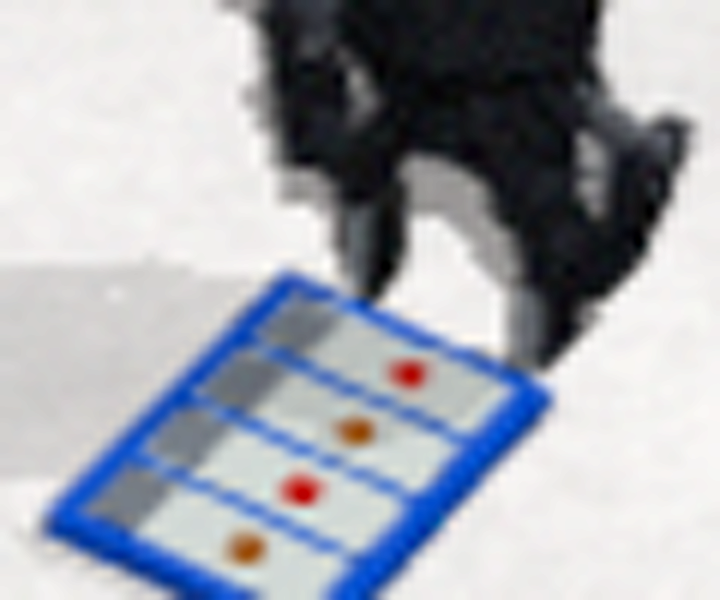

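Request:
jog_arm(
  rows=[
    {"hand": 0.6,"dx": 0,"dy": 0.1,"dz": 0,"ax": 0,"ay": 0,"az": 0},
    {"hand": 0.6,"dx": 0,"dy": 0.05,"dz": 0,"ax": 0,"ay": 0,"az": 0},
    {"hand": 0.6,"dx": 0,"dy": 0,"dz": 0,"ax": 0,"ay": 0,"az": 0},
    {"hand": 0.6,"dx": 0,"dy": 0,"dz": 0,"ax": 0,"ay": 0,"az": 0},
    {"hand": 0.6,"dx": 0,"dy": 0,"dz": 0,"ax": 0,"ay": 0,"az": 0},
  ],
)

```text
time_s: 14.85
position: [0.6028, 0.1797, -0.0377]
tool_rot: [[-0.159, 0.0, 0.987], [-0.987, 0.0, -0.159], [-0.0, -1.0, 0.0]]
ft_force: [0.3, 0.4, -1.1]
grip_width: 0.0513
```

Request:
jog_arm(
  rows=[
    {"hand": 0.6,"dx": 0,"dy": 0.1,"dz": 0,"ax": 0,"ay": 0,"az": 0},
    {"hand": 0.6,"dx": 0,"dy": 0.05,"dz": 0,"ax": 0,"ay": 0,"az": 0},
    {"hand": 0.6,"dx": 0,"dy": 0,"dz": 0,"ax": 0,"ay": 0,"az": 0},
    {"hand": 0.6,"dx": 0,"dy": 0,"dz": 0,"ax": 0,"ay": 0,"az": 0},
    {"hand": 0.6,"dx": 0,"dy": 0,"dz": 0,"ax": 0,"ay": 0,"az": 0},
  ],
)

```text
time_s: 15.27
position: [0.603, 0.1797, -0.0382]
tool_rot: [[-0.159, 0.001, 0.987], [-0.987, 0.0, -0.159], [-0.0, -1.0, 0.001]]
ft_force: [-2.5, -0.4, 7.0]
grip_width: 0.0514
```

Bench contact comes at a reported z of −38 mm with 7 N, so the true tip height is the reading plus 38 mm. I raise to about 4 mm tip height, centre on the edge and close the gap.

Request:
jog_arm(
  rows=[
    {"hand": 0.6,"dx": 0,"dy": -0.45,"dz": -0.4,"ax": 0,"ay": 0,"az": 0},
    {"hand": 0.6,"dx": 0.1,"dy": 0,"dz": -0.4,"ax": 0,"ay": 0,"az": 0},
    {"hand": 0.6,"dx": 0.2,"dy": 0,"dz": 0,"ax": 0,"ay": 0,"az": 0},
    {"hand": 0.6,"dx": 0.2,"dy": 0,"dz": 0,"ax": 0,"ay": 0,"az": 0},
    {"hand": 0.6,"dx": 0.2,"dy": 0,"dz": 0,"ax": 0,"ay": 0,"az": 0},
  ],
)

```text
time_s: 15.68
position: [0.5938, 0.1741, -0.0347]
tool_rot: [[-0.16, 0.0, 0.987], [-0.987, 0.0, -0.16], [-0.0, -1.0, -0.0]]
ft_force: [0.5, 1.0, 1.1]
grip_width: 0.0509
```

Request:
jog_arm(
  rows=[
    {"hand": 0.6,"dx": 0.2,"dy": 0,"dz": 0,"ax": 0,"ay": 0,"az": 0},
    {"hand": 0.6,"dx": 0.2,"dy": 0,"dz": 0,"ax": 0,"ay": 0,"az": 0},
    {"hand": 0.6,"dx": 0.2,"dy": 0,"dz": 0,"ax": 0,"ay": 0,"az": 0},
    {"hand": 0.6,"dx": 0.2,"dy": 0,"dz": 0,"ax": 0,"ay": 0,"az": 0},
    {"hand": 0.6,"dx": 0,"dy": 0,"dz": 0,"ax": 0,"ay": 0,"az": 0},
  ],
)

```text
time_s: 16.1
position: [0.5925, 0.1657, -0.0347]
tool_rot: [[-0.16, -0.0, 0.987], [-0.987, -0.0, -0.16], [0.0, -1.0, -0.0]]
ft_force: [0.4, -0.1, 0.8]
grip_width: 0.0514
```

```bash
cat > lk.py <<'E'
from h import *
import sys
k=sys.argv[1]
b=imaging.get_image("scene")[:,:,::-1];a=imaging.get_image("top")[:,:,::-1]
cv2.imwrite(f"pics/S{k}f.png",b);cv2.imwrite(f"pics/T{k}f.png",a)
B=cv2.convertScaleAbs(cv2.resize(b[145:255,225:335],None,fx=5,fy=5,interpolation=cv2.INTER_CUBIC),alpha=1.8)
A=cv2.convertScaleAbs(cv2.resize(a[140:220,195:300],None,fx=5,fy=5,interpolation=cv2.INTER_CUBIC),alpha=1.8)
cv2.imwrite(f"pics/S{k}.png",B);cv2.imwrite(f"pics/T{k}.png",A)
E
python3 go.py; python3 lk.py 11
```

```text
t 16.1 p [ 0.5925  0.1657 -0.0347] yaw x -99.19 tilt [-2.e-04 -3.e-04 -1.e+00] F [ 0.4 -0.1  0.8] w 0.0514 q [ 5. 42. 80. -0. 58. 14.]
scanner frame TCP mm [-273.     1.1]
```

View pics/S11.png

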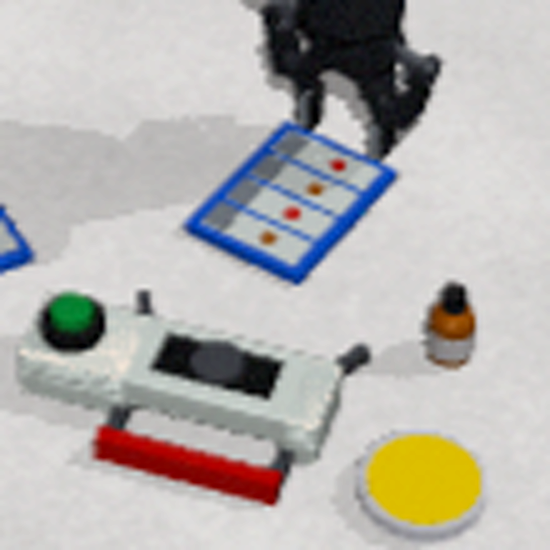

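View pics/T11.png

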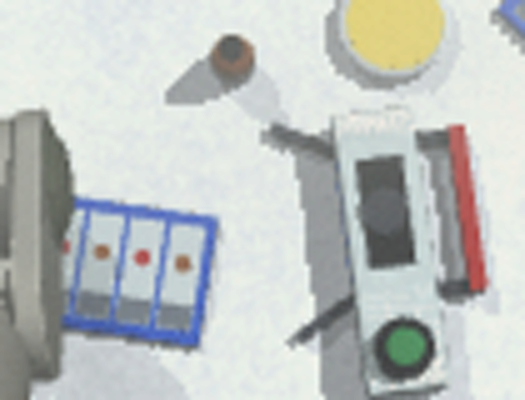

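```bash
cat > trk.py <<'E'
from h import *
S=np.array([.619,-.106]);a=np.radians(-84.2);xs=np.array([np.cos(a),np.sin(a)]);ys=np.array([-xs[1],xs[0]])
def T(p): return [((x+.5)/5-.5+195,(y+.5)/5-.5+140) for x,y in p]
def Sc(p): return [((x+.5)/5-.5+225,(y+.5)/5-.5+145) for x,y in p]
def rep(n,px,z=.01,bias=(0,0)):
    P=plane(n,px,z)[:,:2]+bias; q=np.c_[(P-S)@xs,(P-S)@ys]*1e3
    d=q[0]-q[1]; ang=np.degrees(np.arctan2(-d[0],d[1])); m=q.mean(0)   # q0 = +y corner, q1 = -y corner
    u=np.array([np.cos(np.radians(ang)),np.sin(np.radians(ang))])
    print(n,"lead mid",m.round(1),"ang",ang.round(1),"C",(m-65*u).round(1),"width",np.linalg.norm(d).round(1))
E
python3 - <<'E'
from trk import *
# bias from average of the two cameras
tb=(.0026,-.002);sb=(-.0026,.002)
rep("top",T([(217,217),(200,345)]),bias=tb)
rep("scene",Sc([(298,277),(190,228)]),bias=sb)
E
```

```text
top lead mid [-132.5  -29.7] ang -13.6 C [-195.7  -14.4] width 95.0
scene lead mid [-134.   -29.4] ang -13.4 C [-197.2  -14.3] width 88.2
```

The carrier has been in contact and moved about 9 mm: C is at scanner (−196, −14) mm, angle −14°, and the tips are centred. I start the S-curve with a left turn of R≈100 mm about the carrier's path.

Request:
jog_arm(
  rows=[
    {"hand": 0.6,"dx": 0.36,"dy": 0,"dz": -0.26,"ax": 0,"ay": -2,"az": 0},
    {"hand": 0.6,"dx": 0.36,"dy": 0,"dz": -0.26,"ax": 0,"ay": -2,"az": 0},
    {"hand": 0.6,"dx": 0.36,"dy": 0,"dz": -0.26,"ax": 0,"ay": -2,"az": 0},
    {"hand": 0.6,"dx": 0.36,"dy": 0,"dz": -0.26,"ax": 0,"ay": -2,"az": 0},
    {"hand": 0.6,"dx": 0.36,"dy": 0,"dz": -0.26,"ax": 0,"ay": -2,"az": 0},
  ],
)

```text
time_s: 16.62
position: [0.5777, 0.1494, -0.0347]
tool_rot: [[0.016, -0.0, 1.0], [-1.0, 0.0, 0.016], [-0.0, -1.0, -0.0]]
ft_force: [-0.6, 1.2, 0.1]
grip_width: 0.0513
```

Request:
jog_arm(
  rows=[
    {"hand": 0.6,"dx": 0.36,"dy": 0,"dz": -0.26,"ax": 0,"ay": -2,"az": 0},
    {"hand": 0.6,"dx": 0.36,"dy": 0,"dz": -0.26,"ax": 0,"ay": -2,"az": 0},
    {"hand": 0.6,"dx": 0.36,"dy": 0,"dz": -0.26,"ax": 0,"ay": -2,"az": 0},
    {"hand": 0.6,"dx": 0.36,"dy": 0,"dz": -0.26,"ax": 0,"ay": -2,"az": 0},
    {"hand": 0.6,"dx": 0.36,"dy": 0,"dz": -0.26,"ax": 0,"ay": -2,"az": 0},
  ],
)

```text
time_s: 17.03
position: [0.5662, 0.1304, -0.0348]
tool_rot: [[0.19, -0.0, 0.982], [-0.982, 0.0, 0.19], [-0.0, -1.0, -0.0]]
ft_force: [-0.1, 1.7, -0.0]
grip_width: 0.0517
```

```bash
python3 go.py; python3 lk.py 12
```

```text
t 17.03 p [ 0.5662  0.1304 -0.0348] yaw x -79.07 tilt [-5.e-04  1.e-04 -1.e+00] F [-0.1  1.7 -0. ] w 0.0517 q [  1.  40.  86.   0.  55. -10.]
scanner frame TCP mm [-240.5  -28.6]
```

View pics/S12.png

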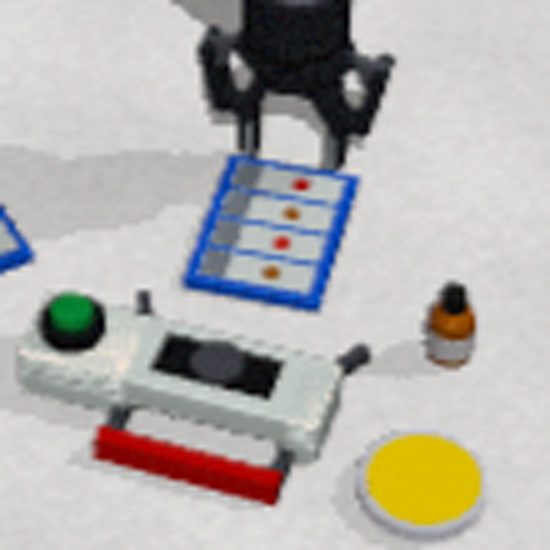

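View pics/T12.png

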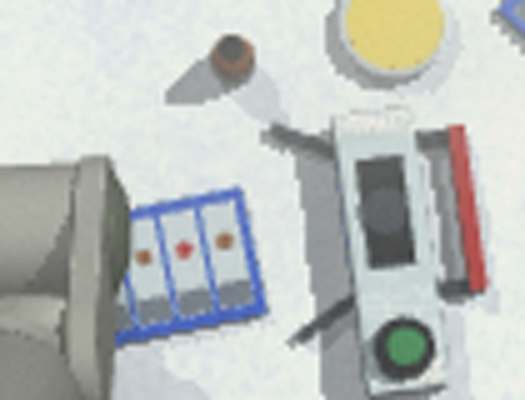

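```bash
python3 - <<'E'
from trk import *
tb=(.0026,-.002);sb=(-.0026,.002)
rep("top",T([(241,188),(268,312)]),bias=tb)
rep("scene",Sc([(319,301),(186,283)]),bias=sb)
E
```

```text
top lead mid [-96.8 -10.8] ang 5.8 C [-161.5  -17.4] width 93.9
scene lead mid [-100.   -11.3] ang 8.7 C [-164.3  -21.2] width 91.6
```

Request:
jog_arm(
  rows=[
    {"hand": 0.6,"dx": 0.31,"dy": 0,"dz": -0.26,"ax": 0,"ay": -2,"az": 0},
    {"hand": 0.6,"dx": 0.31,"dy": 0,"dz": -0.26,"ax": 0,"ay": -2,"az": 0},
    {"hand": 0.6,"dx": 0.31,"dy": 0,"dz": -0.26,"ax": 0,"ay": -2,"az": 0},
    {"hand": 0.6,"dx": 0.31,"dy": 0,"dz": -0.26,"ax": 0,"ay": -2,"az": 0},
    {"hand": 0.6,"dx": 0.31,"dy": 0,"dz": -0.26,"ax": 0,"ay": -2,"az": 0},
  ],
)

```text
time_s: 17.55
position: [0.5578, 0.1124, -0.0347]
tool_rot: [[0.356, -0.0, 0.934], [-0.934, 0.0, 0.356], [-0.0, -1.0, -0.0]]
ft_force: [-0.6, 1.5, 0.5]
grip_width: 0.0512
```

Request:
jog_arm(
  rows=[
    {"hand": 0.6,"dx": 0.31,"dy": 0,"dz": -0.26,"ax": 0,"ay": -2,"az": 0},
    {"hand": 0.6,"dx": 0.31,"dy": 0,"dz": -0.26,"ax": 0,"ay": -2,"az": 0},
    {"hand": 0.6,"dx": 0.31,"dy": 0,"dz": -0.26,"ax": 0,"ay": -2,"az": 0},
    {"hand": 0.6,"dx": 0.31,"dy": 0,"dz": -0.26,"ax": 0,"ay": -2,"az": 0},
    {"hand": 0.6,"dx": 0.31,"dy": 0,"dz": -0.26,"ax": 0,"ay": -2,"az": 0},
  ],
)

```text
time_s: 17.97
position: [0.5525, 0.0928, -0.0347]
tool_rot: [[0.513, -0.001, 0.858], [-0.858, 0.0, 0.513], [-0.0, -1.0, -0.0]]
ft_force: [-1.2, 2.2, -0.0]
grip_width: 0.051
```

```bash
python3 go.py; python3 lk.py 13
```

```text
t 17.97 p [ 0.5525  0.0928 -0.0347] yaw x -59.14 tilt [-6.e-04  2.e-04 -1.e+00] F [-1.2  2.2 -0. ] w 0.051 q [ -3.  38.  89.   0.  53. -33.]
scanner frame TCP mm [-204.5  -46.1]
```

View pics/S13.png

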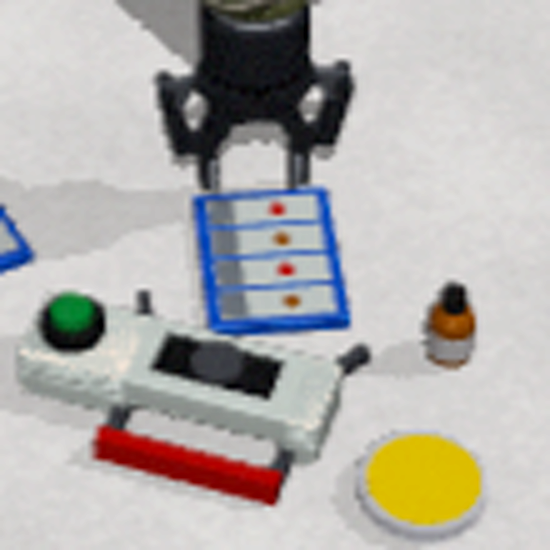

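View pics/T13.png

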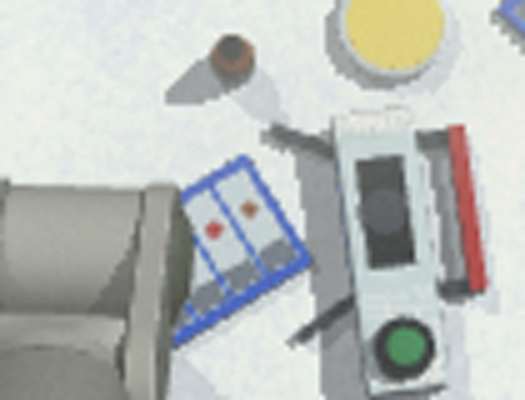

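```bash
python3 - <<'E'
from trk import *
tb=(.0026,-.002);sb=(-.0026,.002)
rep("top",T([(247,155),(312,262)]),bias=tb)
rep("scene",Sc([(350,321),(211,326)]),bias=sb)
E
```

```text
top lead mid [-75.3  17.6] ang 24.4 C [-134.5   -9.2] width 93.0
scene lead mid [-78.6  16.1] ang 22.2 C [-138.8   -8.5] width 93.2
```

Request:
jog_arm(
  rows=[
    {"hand": 0.6,"dx": 0.35,"dy": 0,"dz": 0.26,"ax": 0,"ay": 2.1,"az": 0},
    {"hand": 0.6,"dx": 0.35,"dy": 0,"dz": 0.26,"ax": 0,"ay": 2.1,"az": 0},
    {"hand": 0.6,"dx": 0.35,"dy": 0,"dz": 0.26,"ax": 0,"ay": 2.1,"az": 0},
    {"hand": 0.6,"dx": 0.35,"dy": 0,"dz": 0.26,"ax": 0,"ay": 2.1,"az": 0},
    {"hand": 0.6,"dx": 0.35,"dy": 0,"dz": 0.26,"ax": 0,"ay": 2.1,"az": 0},
  ],
)

```text
time_s: 18.48
position: [0.5723, 0.0832, -0.0347]
tool_rot: [[0.344, -0.0, 0.939], [-0.939, 0.0, 0.344], [-0.0, -1.0, -0.0]]
ft_force: [-1.2, 1.8, 0.3]
grip_width: 0.0515
```

```bash
python3 go.py; python3 lk.py 14
```

```text
t 18.48 p [ 0.5723  0.0832 -0.0347] yaw x -69.87 tilt [-1.e-04  1.e-04 -1.e+00] F [-1.2  1.8  0.3] w 0.0515 q [ -3.  39.  86.   0.  54. -24.]
scanner frame TCP mm [-193.   -27.3]
```

View pics/S14.png

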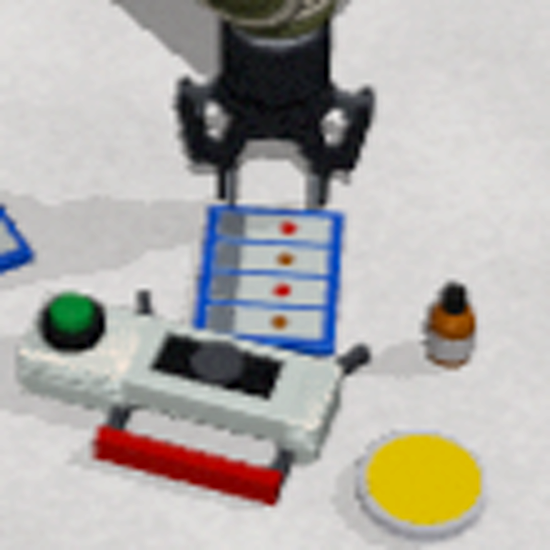

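View pics/T14.png

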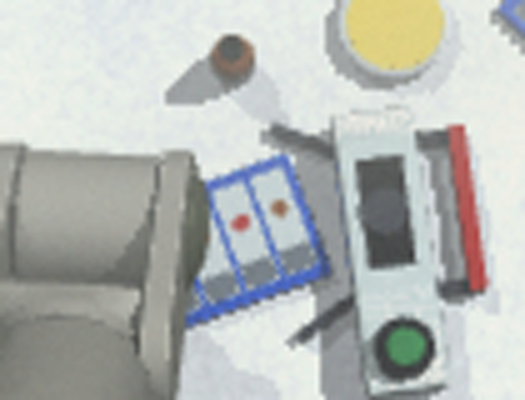

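```bash
python3 - <<'E'
from trk import *
tb=(.0026,-.002);sb=(-.0026,.002)
rep("top",T([(289,154),(328,271)]),bias=tb)
E
```

```text
top lead mid [-54.5  12.3] ang 11.6 C [-118.1   -0.8] width 91.7
```

Request:
jog_arm(
  rows=[
    {"hand": 0.6,"dx": 0.28,"dy": 0,"dz": 0.26,"ax": 0,"ay": 2.1,"az": 0},
    {"hand": 0.6,"dx": 0.28,"dy": 0,"dz": 0.26,"ax": 0,"ay": 2.1,"az": 0},
    {"hand": 0.6,"dx": 0.28,"dy": 0,"dz": 0.26,"ax": 0,"ay": 2.1,"az": 0},
    {"hand": 0.6,"dx": 0.28,"dy": 0,"dz": 0.26,"ax": 0,"ay": 2.1,"az": 0},
    {"hand": 0.6,"dx": 0.28,"dy": 0,"dz": 0.26,"ax": 0,"ay": 2.1,"az": 0},
  ],
)

```text
time_s: 19.0
position: [0.5884, 0.0734, -0.0348]
tool_rot: [[0.169, -0.0, 0.986], [-0.986, 0.0, 0.169], [-0.0, -1.0, -0.0]]
ft_force: [-1.0, 1.4, 0.3]
grip_width: 0.0513
```

```bash
python3 go.py; python3 lk.py 15
```

```text
t 19.0 p [ 0.5884  0.0734 -0.0348] yaw x -80.25 tilt [-3.e-04  1.e-04 -1.e+00] F [-1.   1.4  0.3] w 0.0513 q [ -4.  40.  84.   0.  56. -14.]
scanner frame TCP mm [-181.6  -12.3]
```

View pics/S15.png

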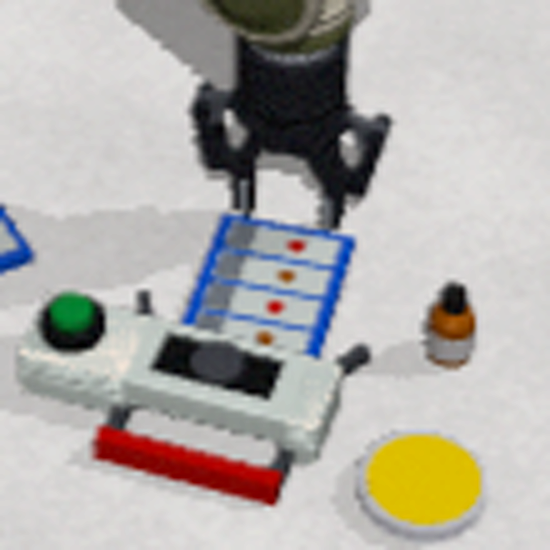

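View pics/T15.png

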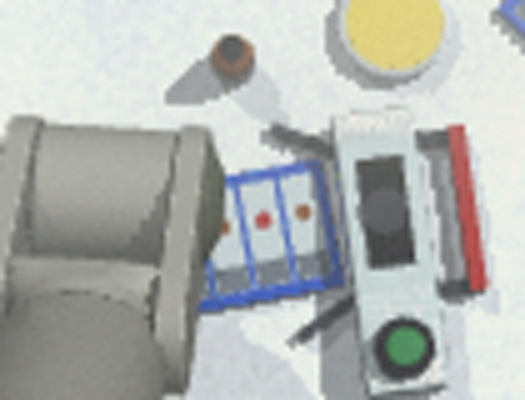

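Request:
jog_arm(
  rows=[
    {"hand": 0.6,"dx": 0.3,"dy": 0,"dz": 0.27,"ax": 0,"ay": 2,"az": 0},
    {"hand": 0.6,"dx": 0.3,"dy": 0,"dz": 0.27,"ax": 0,"ay": 2,"az": 0},
    {"hand": 0.6,"dx": 0.4,"dy": 0,"dz": 0.1,"ax": 0,"ay": 0,"az": 0},
    {"hand": 0.6,"dx": 0.4,"dy": 0,"dz": 0.05,"ax": 0,"ay": 0,"az": 0},
    {"hand": 0.6,"dx": 0.4,"dy": 0,"dz": 0.05,"ax": 0,"ay": 0,"az": 0},
  ],
)

```text
time_s: 19.52
position: [0.5977, 0.0561, -0.0347]
tool_rot: [[0.103, -0.0, 0.995], [-0.995, 0.0, 0.103], [-0.0, -1.0, -0.0]]
ft_force: [-0.5, 1.0, -0.7]
grip_width: 0.0512
```

```bash
python3 go.py; python3 lk.py 16
```

```text
t 19.52 p [ 0.5977  0.0561 -0.0347] yaw x -84.08 tilt [-3.e-04  1.e-04 -1.e+00] F [-0.5  1.  -0.7] w 0.0512 q [ -6.  41.  82.   0.  57. -12.]
scanner frame TCP mm [-163.4   -4.8]
```

View pics/S16.png

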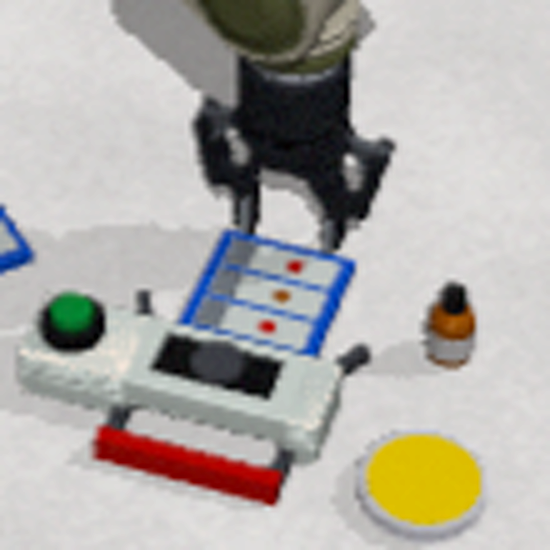

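View pics/T16.png

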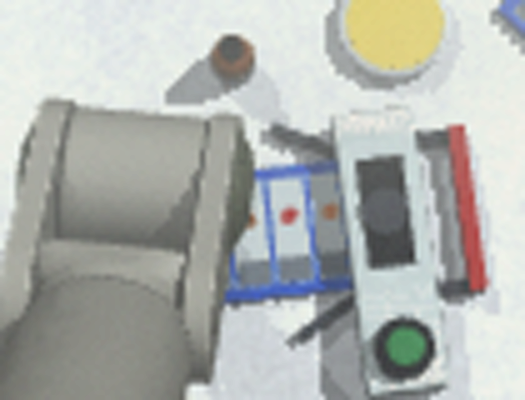

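The carrier is entering under the bridge, square in the channel (its top-view front edge is now hidden at x≈265). I continue straight, watching the force.

Request:
jog_arm(
  rows=[
    {"hand": 0.6,"dx": 0.5,"dy": 0,"dz": 0,"ax": 0,"ay": 0,"az": 0},
    {"hand": 0.6,"dx": 0.5,"dy": 0,"dz": 0,"ax": 0,"ay": 0,"az": 0},
    {"hand": 0.6,"dx": 0.5,"dy": 0,"dz": 0,"ax": 0,"ay": 0,"az": 0},
    {"hand": 0.6,"dx": 0.5,"dy": 0,"dz": 0,"ax": 0,"ay": 0,"az": 0},
    {"hand": 0.6,"dx": 0.5,"dy": 0,"dz": 0,"ax": 0,"ay": 0,"az": 0},
  ],
)

```text
time_s: 20.03
position: [0.6005, 0.0307, -0.0347]
tool_rot: [[0.101, 0.0, 0.995], [-0.995, 0.0, 0.101], [-0.0, -1.0, 0.0]]
ft_force: [-0.9, 1.4, -0.4]
grip_width: 0.0514
```

Request:
jog_arm(
  rows=[
    {"hand": 0.6,"dx": 0.5,"dy": 0,"dz": 0,"ax": 0,"ay": 0,"az": 0},
    {"hand": 0.6,"dx": 0.5,"dy": 0,"dz": 0,"ax": 0,"ay": 0,"az": 0},
    {"hand": 0.6,"dx": 0.5,"dy": 0,"dz": 0,"ax": 0,"ay": 0,"az": 0},
    {"hand": 0.6,"dx": 0.5,"dy": 0,"dz": 0,"ax": 0,"ay": 0,"az": 0},
    {"hand": 0.6,"dx": 0.5,"dy": 0,"dz": 0,"ax": 0,"ay": 0,"az": 0},
  ],
)

```text
time_s: 20.45
position: [0.603, 0.0059, -0.0347]
tool_rot: [[0.102, -0.0, 0.995], [-0.995, 0.0, 0.102], [-0.0, -1.0, -0.0]]
ft_force: [0.1, 1.5, 0.3]
grip_width: 0.0513
```

```bash
python3 go.py; python3 lk.py 17
```

```text
t 20.45 p [ 0.603   0.0059 -0.0347] yaw x -84.17 tilt [-0.  0. -1.] F [0.1 1.5 0.3] w 0.0513 q [-11.  41.  82.   0.  57. -17.]
scanner frame TCP mm [-113.    -4.6]
```

View pics/S17.png

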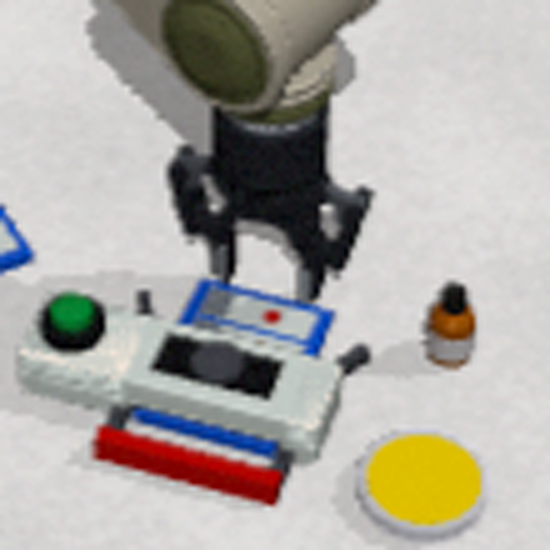

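Request:
jog_arm(
  rows=[
    {"hand": 0.6,"dx": 0.4,"dy": 0,"dz": 0,"ax": 0,"ay": 0,"az": 0},
    {"hand": 0.6,"dx": 0.4,"dy": 0,"dz": 0,"ax": 0,"ay": 0,"az": 0},
    {"hand": 0.6,"dx": 0.4,"dy": 0,"dz": 0,"ax": 0,"ay": 0,"az": 0},
    {"hand": 0.6,"dx": 0.4,"dy": 0,"dz": 0,"ax": 0,"ay": 0,"az": 0},
    {"hand": 0.6,"dx": 0.2,"dy": 0,"dz": 0,"ax": 0,"ay": 0,"az": 0},
  ],
)

```text
time_s: 20.97
position: [0.6049, -0.0121, -0.0346]
tool_rot: [[0.101, 0.0, 0.995], [-0.995, -0.0, 0.101], [0.0, -1.0, 0.0]]
ft_force: [-0.2, 1.9, 1.3]
grip_width: 0.0513
```

Request:
jog_arm(
  rows=[
    {"hand": 0.6,"dx": 0.1,"dy": 0,"dz": 0,"ax": 0,"ay": 0,"az": 0},
    {"hand": 0.6,"dx": 0.1,"dy": 0,"dz": 0,"ax": 0,"ay": 0,"az": 0},
    {"hand": 0.6,"dx": 0.1,"dy": 0,"dz": 0,"ax": 0,"ay": 0,"az": 0},
    {"hand": 0.6,"dx": 0.1,"dy": 0,"dz": 0,"ax": 0,"ay": 0,"az": 0},
    {"hand": 0.6,"dx": 0,"dy": 0,"dz": 0,"ax": 0,"ay": 0,"az": 0},
  ],
)

```text
time_s: 21.38
position: [0.6053, -0.0156, -0.0347]
tool_rot: [[0.102, 0.0, 0.995], [-0.995, -0.0, 0.102], [0.0, -1.0, 0.0]]
ft_force: [0.4, 1.0, 0.5]
grip_width: 0.0512
```

Request:
jog_arm(
  rows=[
    {"hand": 0.6,"dx": 0.1,"dy": 0,"dz": 0,"ax": 0,"ay": 0,"az": 0},
    {"hand": 0.6,"dx": 0.1,"dy": 0,"dz": 0,"ax": 0,"ay": 0,"az": 0},
    {"hand": 0.6,"dx": 0.1,"dy": 0,"dz": 0,"ax": 0,"ay": 0,"az": 0},
    {"hand": 0.6,"dx": 0,"dy": 0,"dz": 0,"ax": 0,"ay": 0,"az": 0},
    {"hand": 0.6,"dx": 0,"dy": 0,"dz": 0,"ax": 0,"ay": 0,"az": 0},
  ],
)

```text
time_s: 21.8
position: [0.6052, -0.0177, -0.0347]
tool_rot: [[0.102, -0.001, 0.995], [-0.995, 0.001, 0.102], [-0.001, -1.0, -0.001]]
ft_force: [-1.5, 5.2, 1.5]
grip_width: 0.0515
```

Request:
jog_arm(
  rows=[
    {"hand": 0.6,"dx": 0.1,"dy": 0,"dz": 0,"ax": 0,"ay": 0,"az": 0},
    {"hand": 0.6,"dx": 0,"dy": 0,"dz": 0,"ax": 0,"ay": 0,"az": 0},
    {"hand": 0.6,"dx": 0,"dy": 0,"dz": 0,"ax": 0,"ay": 0,"az": 0},
    {"hand": 0.6,"dx": 0,"dy": 0,"dz": 0,"ax": 0,"ay": 0,"az": 0},
    {"hand": 0.6,"dx": 0,"dy": 0,"dz": 0,"ax": 0,"ay": 0,"az": 0},
  ],
)

```text
time_s: 22.22
position: [0.605, -0.0178, -0.0347]
tool_rot: [[0.102, -0.001, 0.995], [-0.995, 0.002, 0.102], [-0.002, -1.0, -0.001]]
ft_force: [-2.7, 9.1, 2.7]
grip_width: 0.0514
```

```bash
python3 go.py; python3 lk.py 18
```

```text
t 22.22 p [ 0.605  -0.0178 -0.0347] yaw x -84.14 tilt [-0.0013  0.0023 -1.    ] F [-2.7  9.1  2.7] w 0.0514 q [-13.  41.  81.   0.  57. -19.]
scanner frame TCP mm [-89.1  -5. ]
```

View pics/S18.png

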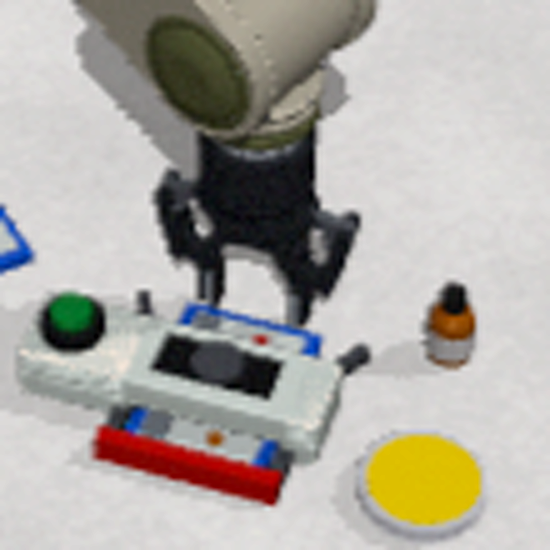

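View pics/T18.png

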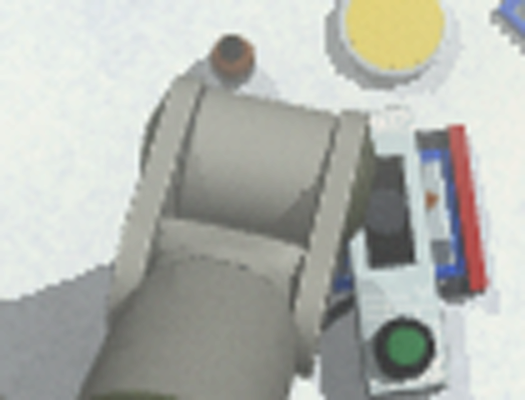

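The carrier is home: the stop pushes back with 9 N and TCP advance has ended. In the scene crop the carrier's lead meets the red bar along its whole length. I retreat, rise and shut the fingers for the button.

Request:
jog_arm(
  rows=[
    {"hand": 0.6,"dx": -0.5,"dy": 0,"dz": 0,"ax": 0,"ay": 0,"az": 0},
    {"hand": 0.6,"dx": -1.5,"dy": 0,"dz": 0,"ax": 0,"ay": 0,"az": 0},
    {"hand": 0.6,"dx": -2,"dy": 0,"dz": 0,"ax": 0,"ay": 0,"az": 0},
    {"hand": 0.6,"dx": 0,"dy": -3.5,"dz": 0,"ax": 0,"ay": 0,"az": 0},
    {"hand": 0.3,"dx": 0,"dy": -4,"dz": 0,"ax": 0,"ay": 0,"az": 0},
  ],
)

```text
time_s: 22.73
position: [0.5996, 0.0222, 0.0389]
tool_rot: [[0.103, -0.006, 0.995], [-0.995, 0.001, 0.103], [-0.001, -1.0, -0.006]]
ft_force: [1.2, -0.2, -0.5]
grip_width: 0.0403
```

Request:
jog_arm(
  rows=[
    {"hand": 0,"dx": 0,"dy": -4,"dz": 0,"ax": 0,"ay": 0,"az": 0},
    {"hand": 0,"dx": 0,"dy": -2,"dz": 0,"ax": 0,"ay": 0,"az": 0},
    {"hand": 0,"dx": 0,"dy": 0,"dz": 0,"ax": 0,"ay": 0,"az": 0},
    {"hand": 0,"dx": 0,"dy": 0,"dz": 0,"ax": 0,"ay": 0,"az": 0},
    {"hand": 0,"dx": 0,"dy": 0,"dz": 0,"ax": 0,"ay": 0,"az": 0},
  ],
)

```text
time_s: 23.15
position: [0.6008, 0.0208, 0.0991]
tool_rot: [[0.102, -0.002, 0.995], [-0.995, 0.0, 0.102], [-0.0, -1.0, -0.002]]
ft_force: [-0.3, 0.8, -0.5]
grip_width: 0.0002
```

```bash
python3 go.py .513 -.1145 .10; python3 lk.py 19
```

```text
t 23.15 p [0.6008 0.0208 0.0991] yaw x -84.16 tilt [-2.e-03  1.e-04 -1.e+00] F [-0.3  0.8 -0.5] w 0.0002 q [ -9.  32.  74.  -0.  74. -15.]
tool shift cm [ 12.57  -0.07 -10.12]
scanner frame TCP mm [-128.    -5.2]
```

View pics/S19f.png

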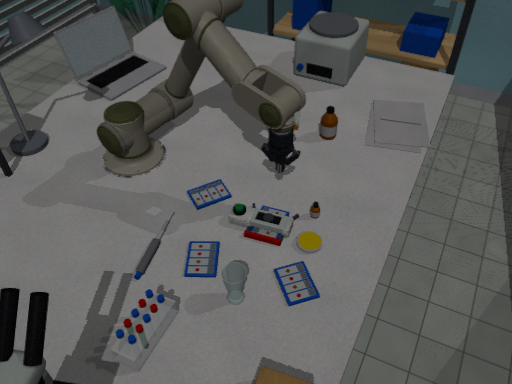

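View pics/T19.png

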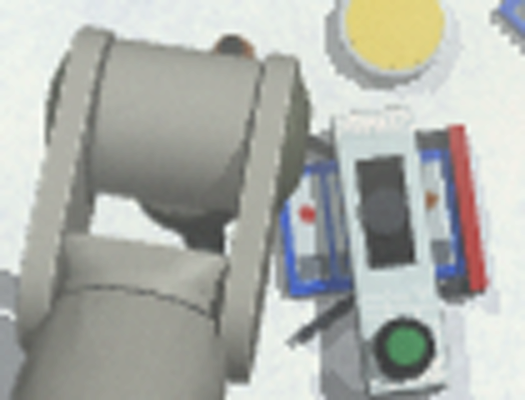

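```bash
python3 - <<'E'
from trk import *
b=cv2.imread("pics/S19f.png");cv2.imwrite("pics/cp.png",cv2.convertScaleAbs(cv2.resize(b[155:255,225:325],None,fx=6,fy=6,interpolation=cv2.INTER_CUBIC),alpha=1.8))
p=status.observe()["position"];print(proj("scene",[p+[0,0,h] for h in(0,.02,.03,.04)]).round(1).tolist())
a=cv2.imread("pics/T19f.png");cv2.imwrite("pics/cq.png",cv2.convertScaleAbs(cv2.resize(a[160:206,245:300],None,fx=12,fy=12,interpolation=cv2.INTER_CUBIC),alpha=1.8))
E
```

```text
[[279.2, 178.4], [279.3, 174.0], [279.4, 171.7], [279.4, 169.4]]
```

View pics/cp.png

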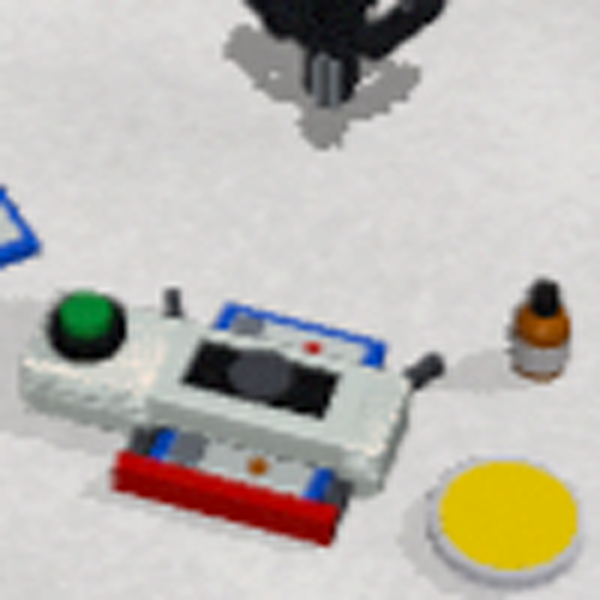

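View pics/cq.png

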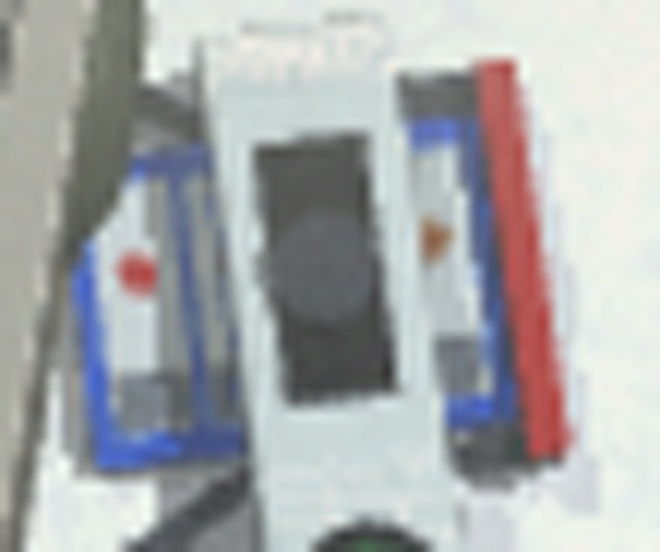

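```bash
python3 - <<'E'
from trk import *
f=lambda p:[((x+.5)/12-.5+245,(y+.5)/12-.5+160) for x,y in p]
g=lambda p:[((x+.5)/6-.5+225,(y+.5)/6-.5+155) for x,y in p]
def s(n,px,z,b): P=plane(n,px,z)[:,:2]+b; print(n,z,(np.c_[(P-S)@xs,(P-S)@ys]*1e3).round(1).tolist())
tb=(.0026,-.002);sb=(-.0026,.002)
s("top",f([(97,468),(76,290),(517,422),(485,128)]),.01,tb)
s("top",f([(528,450),(477,65)]),.02,tb)
s("scene",g([(225,303),(384,346)]),.01,sb)
s("scene",g([(118,453),(338,508)]),.02,sb)
E
```

```text
top 0.01 [[-74.7, -46.8], [-74.8, 8.4], [53.6, -47.5], [55.4, 44.1]]
top 0.02 [[54.9, -57.7], [54.6, 61.8]]
scene 0.01 [[-76.2, -49.4], [-74.5, 45.0]]
scene 0.02 [[55.2, -62.0], [51.9, 60.1]]
```

Measured on the pictures, the carrier's trailing edge is at scanner x = −75 (top −74.7/−74.8, scene −76.2/−74.5), lead at the bar, y ≈ −1.5 mm: home and square. Next I move over the button.

Request:
jog_arm(
  rows=[
    {"hand": 0,"dx": 2.52,"dy": 0,"dz": -1.9,"ax": 0,"ay": 0,"az": 0},
    {"hand": 0,"dx": 2.52,"dy": 0,"dz": -1.9,"ax": 0,"ay": 0,"az": 0},
    {"hand": 0,"dx": 2.52,"dy": 0,"dz": -1.9,"ax": 0,"ay": 0,"az": 0},
    {"hand": 0,"dx": 2.52,"dy": 0,"dz": -1.9,"ax": 0,"ay": 0,"az": 0},
    {"hand": 0,"dx": 2.52,"dy": 0,"dz": -1.9,"ax": 0,"ay": 0,"az": 0},
  ],
)

```text
time_s: 23.67
position: [0.5185, -0.1154, 0.0992]
tool_rot: [[0.102, -0.002, 0.995], [-0.995, 0.001, 0.102], [-0.001, -1.0, -0.002]]
ft_force: [1.0, -0.7, -1.3]
grip_width: 0.0003
```

Request:
jog_arm(
  rows=[
    {"hand": 0,"dx": 0,"dy": 1,"dz": 0,"ax": 0,"ay": 0,"az": 0},
    {"hand": 0,"dx": 0,"dy": 1,"dz": 0,"ax": 0,"ay": 0,"az": 0},
    {"hand": 0,"dx": 0,"dy": 1,"dz": 0,"ax": 0,"ay": 0,"az": 0},
    {"hand": 0,"dx": 0,"dy": 1,"dz": 0,"ax": 0,"ay": 0,"az": 0},
    {"hand": 0,"dx": 0,"dy": 0,"dz": 0,"ax": 0,"ay": 0,"az": 0},
  ],
)

```text
time_s: 24.08
position: [0.5184, -0.1141, 0.0577]
tool_rot: [[0.101, -0.005, 0.995], [-0.995, 0.002, 0.101], [-0.003, -1.0, -0.005]]
ft_force: [-0.2, -0.6, -0.8]
grip_width: -0.0002
```

```bash
python3 go.py .519 -.1145 .05; python3 lk.py 20;python3 - <<'E'
from trk import *
b=cv2.imread("pics/S20f.png");cv2.imwrite("pics/cr.png",cv2.convertScaleAbs(cv2.resize(b[165:245,205:305],None,fx=7,fy=7,interpolation=cv2.INTER_CUBIC),alpha=1.8))
p=status.observe()["position"];print(proj("scene",[p+[0,0,h] for h in(0,.02,.03,.04)]+[[.519,-.1145,.055]]).round(1).tolist())
E
```

```text
t 24.08 p [ 0.5184 -0.1141  0.0577] yaw x -84.2 tilt [-0.0048  0.0022 -1.    ] F [-0.2 -0.6 -0.8] w -0.0002 q [-25.  28.  89.  -0.  63. -31.]
tool shift cm [0.05 0.77 0.06]
scanner frame TCP mm [  -2.1 -100.9]
[[238.9, 205.8], [238.7, 201.5], [238.5, 199.3], [238.4, 197.1], [238.9, 206.8]]
```

View pics/cr.png

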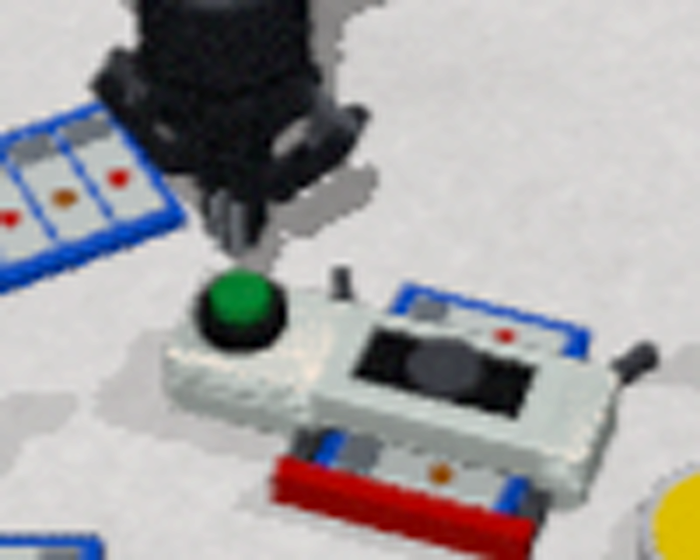

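View pics/T20.png

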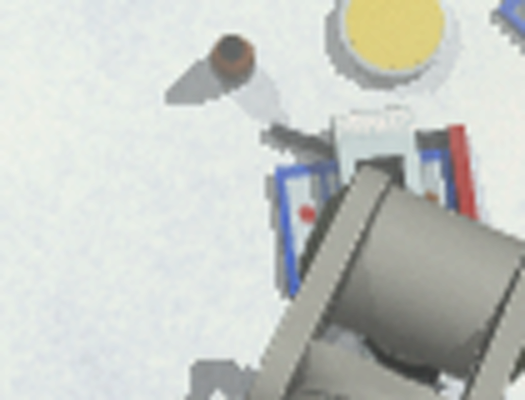

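The shut tip at scene (239,200) is lined up directly above the green button (239,206). I descend, then press by small steps with the force reading.

Request:
jog_arm(
  rows=[
    {"hand": 0,"dx": 0,"dy": 0.8,"dz": 0,"ax": 0,"ay": 0,"az": 0},
    {"hand": 0,"dx": 0,"dy": 0.8,"dz": 0,"ax": 0,"ay": 0,"az": 0},
    {"hand": 0,"dx": 0,"dy": 0.5,"dz": 0,"ax": 0,"ay": 0,"az": 0},
    {"hand": 0,"dx": 0,"dy": 0,"dz": 0,"ax": 0,"ay": 0,"az": 0},
    {"hand": 0,"dx": 0,"dy": 0,"dz": 0,"ax": 0,"ay": 0,"az": 0},
  ],
)

```text
time_s: 24.6
position: [0.5197, -0.1145, 0.039]
tool_rot: [[0.102, -0.001, 0.995], [-0.995, 0.0, 0.102], [-0.0, -1.0, -0.001]]
ft_force: [-0.5, -0.4, -0.1]
grip_width: -0.0001
```

Request:
jog_arm(
  rows=[
    {"hand": 0,"dx": 0,"dy": 0.2,"dz": 0,"ax": 0,"ay": 0,"az": 0},
    {"hand": 0,"dx": 0,"dy": 0.2,"dz": 0,"ax": 0,"ay": 0,"az": 0},
    {"hand": 0,"dx": 0,"dy": 0.2,"dz": 0,"ax": 0,"ay": 0,"az": 0},
    {"hand": 0,"dx": 0,"dy": 0,"dz": 0,"ax": 0,"ay": 0,"az": 0},
    {"hand": 0,"dx": 0,"dy": 0,"dz": 0,"ax": 0,"ay": 0,"az": 0},
  ],
)

```text
time_s: 25.02
position: [0.5198, -0.1146, 0.0333]
tool_rot: [[0.102, -0.0, 0.995], [-0.995, 0.0, 0.102], [-0.0, -1.0, -0.0]]
ft_force: [-0.7, 0.2, 0.4]
grip_width: 0.0003
```

Request:
jog_arm(
  rows=[
    {"hand": 0,"dx": 0,"dy": 0.1,"dz": 0,"ax": 0,"ay": 0,"az": 0},
    {"hand": 0,"dx": 0,"dy": 0.1,"dz": 0,"ax": 0,"ay": 0,"az": 0},
    {"hand": 0,"dx": 0,"dy": 0,"dz": 0,"ax": 0,"ay": 0,"az": 0},
    {"hand": 0,"dx": 0,"dy": 0,"dz": 0,"ax": 0,"ay": 0,"az": 0},
    {"hand": 0,"dx": 0,"dy": 0,"dz": 0,"ax": 0,"ay": 0,"az": 0},
  ],
)

```text
time_s: 25.43
position: [0.5199, -0.1146, 0.0313]
tool_rot: [[0.102, -0.0, 0.995], [-0.995, -0.0, 0.102], [0.0, -1.0, -0.0]]
ft_force: [0.6, 0.0, 0.0]
grip_width: 0.0001
```

Request:
jog_arm(
  rows=[
    {"hand": 0,"dx": 0,"dy": 0.2,"dz": 0,"ax": 0,"ay": 0,"az": 0},
    {"hand": 0,"dx": 0,"dy": 0.2,"dz": 0,"ax": 0,"ay": 0,"az": 0},
    {"hand": 0,"dx": 0,"dy": 0,"dz": 0,"ax": 0,"ay": 0,"az": 0},
    {"hand": 0,"dx": 0,"dy": 0,"dz": 0,"ax": 0,"ay": 0,"az": 0},
    {"hand": 0,"dx": 0,"dy": 0,"dz": 0,"ax": 0,"ay": 0,"az": 0},
  ],
)

```text
time_s: 25.85
position: [0.5198, -0.1146, 0.0273]
tool_rot: [[0.102, -0.0, 0.995], [-0.995, 0.0, 0.102], [-0.0, -1.0, -0.0]]
ft_force: [-0.2, 0.3, -0.5]
grip_width: 0.0
```

Request:
jog_arm(
  rows=[
    {"hand": 0,"dx": 0,"dy": 0.2,"dz": 0,"ax": 0,"ay": 0,"az": 0},
    {"hand": 0,"dx": 0,"dy": 0.1,"dz": 0,"ax": 0,"ay": 0,"az": 0},
    {"hand": 0,"dx": 0,"dy": 0,"dz": 0,"ax": 0,"ay": 0,"az": 0},
    {"hand": 0,"dx": 0,"dy": 0,"dz": 0,"ax": 0,"ay": 0,"az": 0},
    {"hand": 0,"dx": 0,"dy": 0,"dz": 0,"ax": 0,"ay": 0,"az": 0},
  ],
)

```text
time_s: 26.27
position: [0.5199, -0.1147, 0.0244]
tool_rot: [[0.102, 0.0, 0.995], [-0.995, -0.0, 0.102], [0.0, -1.0, 0.0]]
ft_force: [-0.8, -0.5, 2.6]
grip_width: -0.0001
```

Request:
jog_arm(
  rows=[
    {"hand": 0,"dx": 0,"dy": 0.2,"dz": 0,"ax": 0,"ay": 0,"az": 0},
    {"hand": 0,"dx": 0,"dy": 0.1,"dz": 0,"ax": 0,"ay": 0,"az": 0},
    {"hand": 0,"dx": 0,"dy": 0,"dz": 0,"ax": 0,"ay": 0,"az": 0},
    {"hand": 0,"dx": 0,"dy": 0,"dz": 0,"ax": 0,"ay": 0,"az": 0},
    {"hand": 0,"dx": 0,"dy": 0,"dz": 0,"ax": 0,"ay": 0,"az": 0},
  ],
)

```text
time_s: 26.68
position: [0.52, -0.1147, 0.0214]
tool_rot: [[0.102, 0.0, 0.995], [-0.995, -0.0, 0.102], [0.0, -1.0, 0.0]]
ft_force: [-0.3, 0.7, 4.8]
grip_width: -0.0001
```

Request:
jog_arm(
  rows=[
    {"hand": 0,"dx": 0,"dy": 0.1,"dz": 0,"ax": 0,"ay": 0,"az": 0},
    {"hand": 0,"dx": 0,"dy": 0.1,"dz": 0,"ax": 0,"ay": 0,"az": 0},
    {"hand": 0,"dx": 0,"dy": 0,"dz": 0,"ax": 0,"ay": 0,"az": 0},
    {"hand": 0,"dx": 0,"dy": 0,"dz": 0,"ax": 0,"ay": 0,"az": 0},
    {"hand": 0,"dx": 0,"dy": 0,"dz": 0,"ax": 0,"ay": 0,"az": 0},
  ],
)

```text
time_s: 27.1
position: [0.5201, -0.1147, 0.0208]
tool_rot: [[0.102, 0.001, 0.995], [-0.995, -0.001, 0.102], [0.001, -1.0, 0.001]]
ft_force: [-4.2, 2.4, 19.4]
grip_width: 0.0001
```

The force climbed through 4.8 N to 19 N with motion stopping, so the button is hard down. I lift off.

Request:
jog_arm(
  rows=[
    {"hand": 0,"dx": 0,"dy": -0.5,"dz": 0,"ax": 0,"ay": 0,"az": 0},
    {"hand": 0,"dx": 0,"dy": -1.5,"dz": 0,"ax": 0,"ay": 0,"az": 0},
    {"hand": 0,"dx": 0,"dy": -3,"dz": 0,"ax": 0,"ay": 0,"az": 0},
    {"hand": 0,"dx": 0,"dy": -4,"dz": 0,"ax": 0,"ay": 0,"az": 0},
    {"hand": 0,"dx": 0,"dy": -3,"dz": 0,"ax": 0,"ay": 0,"az": 0},
  ],
)

```text
time_s: 27.52
position: [0.5198, -0.1146, 0.1413]
tool_rot: [[0.102, 0.0, 0.995], [-0.995, -0.0, 0.102], [0.0, -1.0, 0.0]]
ft_force: [0.3, -0.5, 0.1]
grip_width: -0.0003
```

Request:
jog_arm(
  rows=[
    {"hand": 0,"dx": -3,"dy": 0,"dz": -2,"ax": 0,"ay": 0,"az": 0},
    {"hand": 0,"dx": -3,"dy": 0,"dz": -2,"ax": 0,"ay": 0,"az": 0},
    {"hand": 0,"dx": -3,"dy": 0,"dz": -2,"ax": 0,"ay": 0,"az": 0},
    {"hand": 0,"dx": -3,"dy": 0,"dz": -2,"ax": 0,"ay": 0,"az": 0},
    {"hand": 0,"dx": 0,"dy": 0,"dz": 0,"ax": 0,"ay": 0,"az": 0},
  ],
)

```text
time_s: 27.93
position: [0.4236, 0.0005, 0.1389]
tool_rot: [[0.104, -0.004, 0.995], [-0.995, 0.002, 0.104], [-0.002, -1.0, -0.003]]
ft_force: [-0.4, -0.6, 0.8]
grip_width: 0.0003
```

Request:
jog_arm(
  rows=[
    {"hand": 0,"dx": -3,"dy": 0,"dz": -2,"ax": 0,"ay": 0,"az": 0},
    {"hand": 0,"dx": -3,"dy": 0,"dz": -2,"ax": 0,"ay": 0,"az": 0},
    {"hand": 0,"dx": 0,"dy": 0,"dz": 0,"ax": 0,"ay": 0,"az": 0},
    {"hand": 0,"dx": 0,"dy": 0,"dz": 0,"ax": 0,"ay": 0,"az": 0},
    {"hand": 0,"dx": 0,"dy": 0,"dz": 0,"ax": 0,"ay": 0,"az": 0},
  ],
)

```text
time_s: 28.35
position: [0.3828, 0.052, 0.1393]
tool_rot: [[0.102, 0.001, 0.995], [-0.995, -0.0, 0.102], [0.0, -1.0, 0.0]]
ft_force: [0.6, 0.7, -0.2]
grip_width: 0.0002
```

```bash
python3 go.py; python3 lk.py 21
```

```text
t 28.35 p [0.3828 0.052  0.1393] yaw x -84.15 tilt [ 5.e-04 -3.e-04 -1.e+00] F [ 0.6  0.7 -0.2] w 0.0002 q [-10.   9. 104.  -0.  68. -16.]
scanner frame TCP mm [-181.  -219.1]
```

View pics/S21.png

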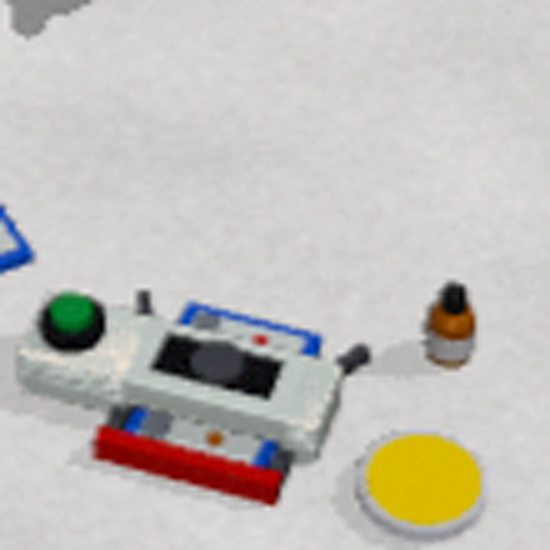

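View pics/T21.png

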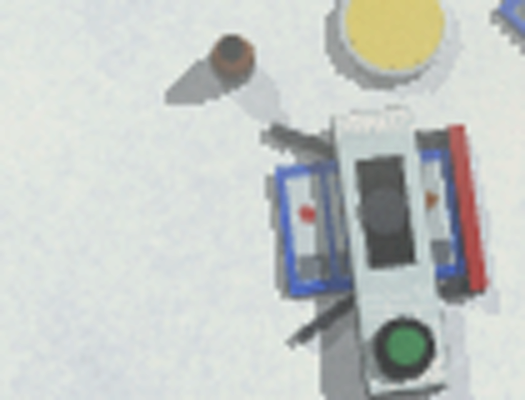

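The final views show the carrier seated against the red bar, its trailing corners at top-crop (277,168) and (292,295), parallel to the bar. The button is up at scene crop (72,313), same as the start. The arm is clear, and the dropper and petri dish haven't moved. I'm handing in.

```bash
python3 - <<'E'
from rig import job
print(job.close_job())
E
```

```text
the job is handed in; nothing more can be done
None
```

I pushed the leftmost carrier in an S-curve with two half-open fingertips on its trailing edge, under the bridge and against the red stop bar. I then pressed the start button with the fingers shut, lifted off and moved the arm clear. I handed in at about 28 s; no verdict is reported.

- **Carrier:** The stop pushed back with 9 N. After I backed off, the trailing edge measured about −75 mm in the scanner frame, which is the home position. The carrier was about 1.5 mm off the centre line and parallel to the bar, and the pictures taken after the press show no change.
- **Button:** The force went from 2.6 to 4.8 N and then to 19 N as the motion stopped, so it was fully down. It looks up again in the last picture.
- **Surroundings:** The dropper and petri dish have not moved. I did not re-measure the other loose items, but the arm never worked near them.

**Disagreements:**
- **Tip height:** The true fingertips were 38 mm above the reported TCP at 0.6 opening, and about 30 mm above it when shut. I found the bench by touch, at 7 N. Before that, the tips had passed over the carrier's rear edge without touching it.
- **Cameras:** The two cameras differed by about 5 mm on bench positions, so I averaged them.

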